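# Show a power injector's network socket to the inspection camera

## Task

Set the ring light to half by moving its dimmer lever to straight up, then pull the taller power adapter (the one with a network socket in its side) out of the socket block and hold it up in the air, upright, about 9 cm in front of the inspection camera, with its network socket centred on the lens and facing squarely into it. Finish while still holding it there, steady, with the lever still straight up, and leave everything else where it is.

Things in the scene. Friction and masses are not known exactly. Their poses are not given: they have to be found in the camera images.
- dimmer (a joint): hinge angle of the dimmer lever, rad: 0 is straight up, positive leans towards the dimmer box's own +x (away from the robot, give or take the box's yaw), range -0.8 to 0.8. It starts leaning away from the robot at 0.35 to 0.75. It turns against light friction (about 1.5 N at the knob) and stays where it is left
- dimmer_pivot (a point): the lever's hinge point, 35 mm above the table, in the middle of a fixed grey box 100 (x) x 70 (y) x 40 mm high, with a slot along x and tick marks on its top, the middle tick longer. Axes are the box's: z up, x along the slot, the lever swings in the x-z plane about y; the box is turned by at most 0.4 rad from the robot's x
- dimmer_knob (a point): centre of the black ball knob, 24 mm in diameter, at the end of the lever, a 9 mm steel rod; 80 mm from the hinge point. Its axes turn with the lever
- block: white two-way socket block, fixed to the table, 66 (x) x 190 (y) x 45 mm high, origin at the centre of its underside. Two adapters stand plugged into its top 50 mm either side of its middle along its y; which is at which end varies
- injector: the adapter to be shown, a power injector; same axes as injector_center, origin at the centre of its case's underside (on the block's top face at the start)
- injector_center (a point): centre of the case of the power injector to be shown: an upright black box 34 (x) x 44 (y) x 65 mm high, about 0.14 kg, with two pins 14 mm long below it, loosely plugged into the block (lifts straight up by 14 mm to come free). z up; +x points out of the face with the network socket; x and y are the block's axes at the start. Grip it across its 44 mm width (along y)
- injector_port (a point): centre of the network socket (20 x 18 mm, metal rimmed) on the injector's +x face: 17 mm ahead of the case's centre and 10.5 mm below it. Same axes
- charger_center (a point): centre of the other adapter in the block, to be left plugged in: a plain black box 34 x 44 x 42 mm high without a network socket
- lens (a point): centre of the inspection camera's front lens, level with the camera, 165 to 210 mm above the table. The camera looks level along this point's own -x, diagonally towards the robot and its right; +x points back into the camera, z up. A black ring light 58 mm in diameter surrounds the lens; the camera is a barrel 36 mm thick. When the injector is rightly shown its x axis points the same way as this x axis and its socket lies 90 mm from this point along -x
- camera_head: the camera with its clamp, fixed on the stand's post 90 mm behind the lens; origin on the post's axis at the lens's height, same axes as lens
- stand: the camera's stand, fixed: base plate 120 x 100 x 12 mm, origin at its underside's centre, and a 14 mm post 282 mm tall at its centre. Same axes as lens
- router: bystander: white router, 100 x 150 x 28 mm, with two upright black aerials 150 mm tall; origin at its underside's centre
- switchbox: bystander: white network switch 70 x 100 x 25 mm; origin at its underside's centre
- tester: bystander: grey cable tester lying flat, 110 x 60 x 28 mm; origin at its underside's centre
- screwdriver: bystander: screwdriver 170 mm long lying on the table, along its x
- tape: bystander: black roll of tape lying flat, 90 mm in diameter, 19 mm high; origin at its underside's centre
- faceplate: bystander: white wall-socket faceplate 80 x 80 x 11 mm lying flat; origin at its underside's centre
- crimper: bystander: crimping tool lying on the table, about 190 mm long along its x, 20 mm high
Not all that is in view belongs to the job. What is shaped like the part that bears dimmer but pink is not meant.

How it is judged:
On the way, in this order (a step that is already met when the one before it is completed fails the run):
1. the dimmer lever stands straight up (within 0.15 rad) (value of joint dimmer between -0.15 and 0.15 rad), for 0.2 s.
2. the injector is out of the socket block, held by the fingers (z of injector_center in the frame of block above 0.1 m and contact force between the fingers and injector above 0.5 N), for 0.2 s.
At the end, for the whole second after the job is handed in: Lever within 0.15 rad of upright. Injector held still by the fingers, over 140 mm up, touching nothing fixed; its socket faces the lens, 60 to 120 mm in front, within 15 mm of the axis sideways and in height; turned within 0.25 rad of square, upright within 0.2 rad (all of step 1 and x of lens in the frame of injector_port between 0.06 and 0.12 m and y of injector_port in the frame of lens between -0.015 and 0.015 m and z of injector_port in the frame of lens between -0.015 and 0.015 m and angle between the x axis of injector_center and the x axis of lens, either way round below 0.25 rad and angle between injector_center's own z axis and vertical below 0.2 rad and height (world z) of injector_center above 0.14 m and linear speed of injector below 0.03 m/s and contact force between the fingers and injector above 1 N and contact force between injector and block below 0.1 N and contact force between injector and camera_head below 0.1 N and contact force between injector and stand below 0.1 N); the arm keeps its last pose, push and grip.
It fails at once if a bystander on the table is shifted by more than 25 mm (distance of any of router, switchbox, tester, screwdriver, tape, faceplate, crimper from where it was at the start of the episode above 0.025 m).
It fails at once if the other adapter is pulled out or shifted by more than 12 mm (distance of charger_center from where it was at the start of the episode above 0.012 m).
It also fails if it takes over 64 s, if anything falls off the work surface, if the arm or the gripper's body presses on something with over 40 N, if the wrist force passes 120 N, or if a joint passes its speed limit or range.

## Robot

A 6-joint arm with a two-finger parallel gripper is mounted at the origin on the work surface. World frame = base frame: x ahead of the robot, y to its left, z up, the work surface at z = 0. Lengths are in m, angles in rad, forces in N, time in s.
With the tool pointing down it reaches from about 0.35 to 0.775 m from the base axis. Payload 7.3 kg.
Tool frame: the origin (TCP) lies midway between the tips of the shut fingers; the grasp point (between the pads) lies robot.grasp_offset behind it (robot.grasp_offset is the distance from the TCP to the grasp point, in m); z points along the fingers, x is the direction in which the jaws open and shut, and the axes are right-handed (so a half turn about z gives the same grasp; the last joint's range is limited). The gripper opens to 92 mm and grips with 3 to 60 N. Pads are 19 mm wide; open, the fingers measure 130 mm over their backs; the gripper's body (75 mm by 190 mm) begins 47 mm behind the grasp point.
Start: joints at [-1.446, 0.342, 1.524, -0, 1.275, -0.146], TCP at [0.14, -0.506, 0.204] pointing down, gripper open.
Joint ranges: [-2.53, 2.53], [-0.77, 2.02], [0.04, 2.7], [-1, 4.14], [0.28, 2.66], [-3.11, 3.11]. Speed limits (rad/s): [2.57, 2.57, 3.14, 3.14, 3.14, 3.14].

## Interface

Orientations are given as [roll, pitch, yaw] about the fixed x, y, z axes, in that order (R = Rz(yaw) Ry(pitch) Rx(roll)).
In Python, from cell import robot gives the robot as it stands. The module is installed in compiled form; this text tells all that it offers.
- The arm moves only by the tool move_arm, never from a script. Its argument "increments" is a list of rows, each a list of 7 numbers: the finger opening in mm, from 0 to 91.8, then the shift along the tool's x, y, z in mm, then the turn, a rotation vector about the tool's x, y, z in rad. A call has 1 to 12 rows; each row shifts and turns the pose as measured when the row begins, along the tool's axes as they then stand; what a row does not reach is not made up. A row lasts 1/8 s, in which the tool goes at most 62.5 mm and 10.7 degrees, less where a joint would pass 70% of its speed; a pose out of reach is approached as far as the arm can. A call is refused whole if a number of a shift passes 62.5 or a number of a turn 0.188, either way. A call with a gripper value outside its range is refused whole. The fingers move at their own pace and stop on an object; "newtons" is the grip in N (left out, the last holds). Time passes only in rows, so rows that do not move let the fingers close. It gives the time, the measured TCP pose, the force and the opening at its end, in the units of the state.
- robot.observe(): the state, without advancing time (a new reading comes with each control period).
- robot.read_camera(name): name is "side" or "top" or "wrist"; returns a dict with "img" (480x640x3 uint8, red, green, blue), "fx", "fy", "cx", "cy" (pixels), "T" (4x4, takes a point from camera to world coordinates). Camera axes: x right, y down, z forward; pixel columns grow to the right and rows downward; lengths in m; the calibration is good to about 2 mm. The wrist camera is an equidistant fisheye: a pixel r from the principal point sees the ray r / f radians off the axis. A picture is of the moment at which its call begins. There is no depth.
- robot.hand_in(): hands the job in, once; it reports no verdict.
Trained networks look in the newest picture that a camera, given by its name, has taken for a name from the list of things; names that differ only in an ending like _2 or _b are one class to them, and where a whole thing is asked for, a point or a joint stands for the part that bears it (a point fixed in the world has none). Each returns a list of dicts, best first, with "conf" (0 to 1); they miss things now and then, are a little off and sometimes report something else, mostly with a low value. They report only what shows in the picture. A call takes as long as a camera call. They do not tell look-alikes from the thing itself.
- robot.look_for(thing, camera): "rect" ([left, top, width, height] in pixels, round what is visible of it).
The state is a dict: "time": time; "qpos": joint angles; "qvel": joint speeds; "joint_efforts": joint torques, N m; "tool_pos": TCP position; "tool_rot": TCP orientation; "contact_force": force on the tool from outside, world axes, zero at the start; "torque": the same for the moment, N m; "opening": finger opening in m.
Only numpy, scipy, OpenCV 4.12 (cv2) and the standard library are available. Lean on these libraries where they do the work, as an engineer would, in place of code of your own. Each camera call takes 0.05 s, during which the arm holds its last target.

## Working session

There is one attempt and no reset: what is moved stays moved. The work goes in short steps, Python scripts to look and compute and a tool call to move; the robot and the scene stay as the last step left them, time stands still between calls to the robot, and variables do not carry over. Pictures are saved under pics/ and viewed, and the job is handed in when it is done.

Besides the shell and the picture viewer there is one more tool, called after ">>>" as a command line: name --pt "numbers of a row" for each row, then --argument value for the rest. move_arm: Moves the arm, as the interface text tells. Its arguments: {"type":"object","properties":{"increments":{"type":"array"},"newtons":{"type":"number"}},"required":["increments"]}

```bash
mkdir -p pics; ls; cat > h.py <<'E'
import numpy as np, cv2
from cell import robot
from scipy.spatial.transform import Rotation as R
def cam(n):
    c=robot.read_camera(n); return c
def save(c,name): cv2.imwrite('pics/'+name+'.png',cv2.cvtColor(c['img'],cv2.COLOR_RGB2BGR))
def proj(c,P,fish=False):
    P=np.atleast_2d(P); T=np.linalg.inv(c['T']); p=P@T[:3,:3].T+T[:3,3]
    if fish:
        r=np.hypot(p[:,0],p[:,1]); th=np.arctan2(r,p[:,2]); s=th/np.maximum(r,1e-9)
        return np.c_[c['cx']+c['fx']*s*p[:,0],c['cy']+c['fy']*s*p[:,1]]
    return np.c_[c['cx']+c['fx']*p[:,0]/p[:,2],c['cy']+c['fy']*p[:,1]/p[:,2]]
def ray(c,u,v,fish=False):
    x=(u-c['cx'])/c['fx'];y=(v-c['cy'])/c['fy']
    if fish:
        r=np.hypot(x,y); d=np.array([np.sin(r)*x/max(r,1e-9),np.sin(r)*y/max(r,1e-9),np.cos(r)])
    else: d=np.array([x,y,1.])
    d=c['T'][:3,:3]@d; return c['T'][:3,3],d/np.linalg.norm(d)
def onz(c,u,v,z,fish=False):
    o,d=ray(c,u,v,fish); return o+d*(z-o[2])/d[2]
def tri(rs):
    A=np.zeros((3,3));b=np.zeros(3)
    for o,d in rs:
        M=np.eye(3)-np.outer(d,d);A+=M;b+=M@o
    return np.linalg.solve(A,b)
E
python3 - <<'E'
from h import *
import pickle
s=robot.observe(); print(s, robot.grasp_offset)
C={}
for n in ['side','top','wrist']:
    c=cam(n); save(c,n+'0'); C[n]=c; print(n,c['fx'],c['cx'],c['cy'],c['T'].round(3).tolist())
pickle.dump(C,open('c0.pkl','wb'))
for n in ['top','side']:
  for t in ['dimmer','dimmer_knob','block','injector','injector_port','charger_center','lens','camera_head','stand']:
    print(n,t,[(np.round(d['rect'],0).tolist(),round(d['conf'],2)) for d in robot.look_for(t,n)][:3])
print(robot.observe()['time'])
E
```

```text
pics
{'time': 0.0, 'qpos': array([-1.44600971e+00,  3.42743897e-01,  1.52502841e+00, -3.60911163e-06,
        1.27540244e+00, -1.45968697e-01]), 'qvel': array([-0.00078222,  0.00021329, -0.00099957,  0.00127064,  0.00074149,
       -0.0002306 ]), 'joint_efforts': array([ 3.24854584e-03, -4.31232798e+01, -2.44221890e+01,  7.20433728e-02,
        5.57705818e-02, -1.08338377e-04]), 'tool_pos': array([ 0.14039568, -0.50541258,  0.20323003]), 'tool_rot': array([-3.14136595e+00,  1.56577388e-03, -1.30003978e+00]), 'contact_force': array([ 0.35311565, -0.06844139,  0.15252893]), 'torque': array([-0.01213821, -0.01340781,  0.00241697]), 'opening': 0.09195133306428135} 0.0188
side 561.2331157717235 328.0578694753109 244.04860651972743 [[-0.723, -0.497, 0.479, -0.145], [-0.69, 0.503, -0.521, 0.738], [0.018, -0.708, -0.706, 1.076], [0.0, 0.0, 0.0, 1.0]]
top 439.1061983634547 316.47467584565567 239.6489827993142 [[0.015, -0.997, 0.08, 0.414], [-1.0, -0.017, -0.014, 0.027], [0.015, -0.079, -0.997, 1.063], [0.0, 0.0, 0.0, 1.0]]
wrist 371.64829954431775 320.22374747544075 241.43514084918004 [[0.266
[... 797 characters left out ...]
8.0, 80.0], 0.74)]
side dimmer [([340.0, 377.0, 10.0, 24.0], 0.76), ([341.0, 235.0, 13.0, 29.0], 0.7), ([497.0, 229.0, 17.0, 28.0], 0.68)]
side dimmer_knob [([198.0, 312.0, 14.0, 28.0], 0.73), ([344.0, 232.0, 8.0, 29.0], 0.71), ([341.0, 377.0, 11.0, 26.0], 0.62)]
side block [([391.0, 189.0, 48.0, 52.0], 0.66), ([170.0, 215.0, 51.0, 32.0], 0.6)]
side injector [([398.0, 191.0, 18.0, 30.0], 0.6)]
side injector_port [([400.0, 193.0, 20.0, 23.0], 0.57)]
side charger_center [([340.0, 234.0, 14.0, 32.0], 0.62), ([414.0, 186.0, 19.0, 16.0], 0.58)]
side lens [([171.0, 217.0, 50.0, 28.0], 0.79)]
side camera_head [([168.0, 215.0, 51.0, 31.0], 0.76)]
side stand [([165.0, 201.0, 51.0, 102.0], 0.55)]
1.05
```

View pics/top0.png

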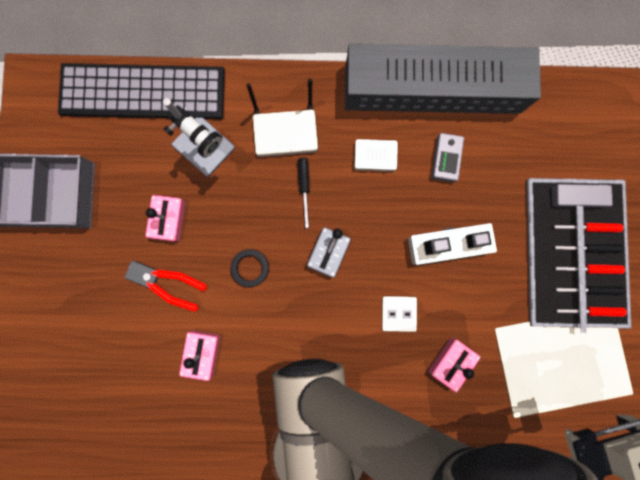

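View pics/side0.png

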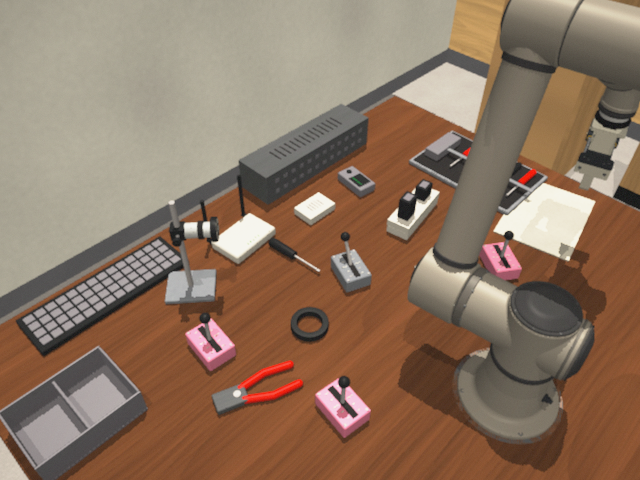

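View pics/wrist0.png

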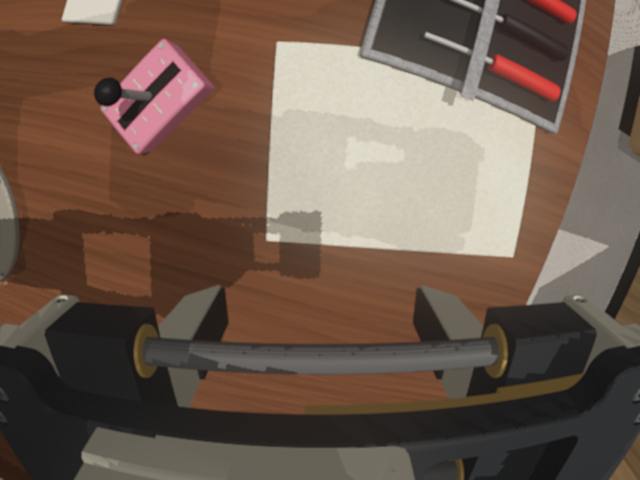

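The top view shows the grey dimmer box at about (329,252) and three pink look-alikes at (165,218), (199,356) and (454,366). Only the grey box fits the description. The block is at (453,244), with adapters at (437,245) and (480,240). The left one looks taller, so I'll confirm both in an enlarged crop.

```bash
python3 - <<'E'
import pickle,cv2,numpy as np
C=pickle.load(open('c0.pkl','rb'))
t=C['top']['img'];s=C['side']['img']
def cr(i,x,y,w,h): return cv2.resize(i[y:y+h,x:x+w],(400,300),interpolation=cv2.INTER_CUBIC)
o=np.vstack([np.hstack([cr(t,400,210,100,75),cr(s,375,170,80,60)]),np.hstack([cr(t,290,215,80,60),cr(s,310,225,80,60)])])
cv2.imwrite('pics/crop0.png',o[...,::-1])
o=np.hstack([cr(t,150,90,100,75),cr(s,155,190,80,60)])
cv2.imwrite('pics/crop1.png',o[...,::-1])
E
```

```text
(no output)
```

View pics/crop0.png

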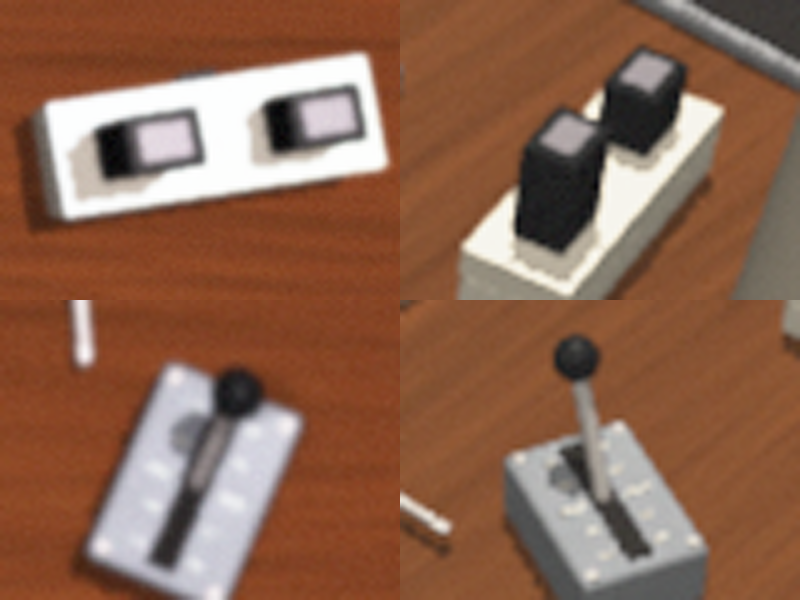

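View pics/crop1.png

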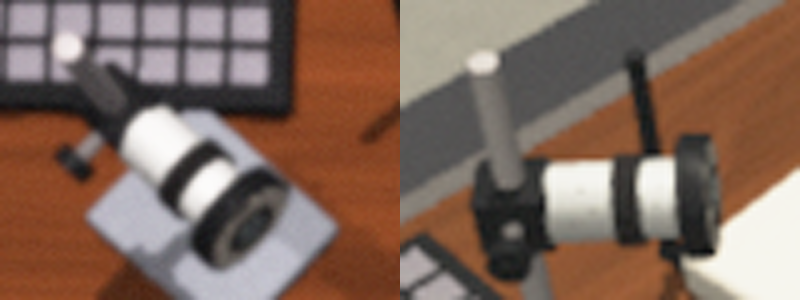

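The crop confirms it: the left adapter (world +y end, top view (437,245)) is the taller one, so it is the injector. Its socket isn't on the faces the side camera sees (robot side and +y side), which fits +x pointing away from the robot. The grey dimmer's lever leans away from the robot. Next I'll fit the poses.

```bash
cat > fit.py <<'E'
from h import *
import pickle
from scipy.optimize import least_squares
C=pickle.load(open('c0.pkl','rb'))
t=C['top'];s=C['side']
def A(pts,x,y,k,du=0,dv=0): return np.array([[x+(u-du)/k,y+(v-dv)/k] for u,v in pts])
def rect(x,y,yaw,hx,hy,z):
    c,sn=np.cos(yaw),np.sin(yaw)
    return np.array([[x+c*a*hx-sn*b*hy,y+sn*a*hx+c*b*hy,z] for a,b in [(1,1),(1,-1),(-1,-1),(-1,1)]])
def fitrect(obs,hx,hy,z,x0):
    f=lambda p:(proj(t,rect(*p,hx,hy,z))-obs).ravel()
    r=least_squares(f,x0); print(r.x.round(4),'res',np.abs(r.fun).max().round(2)); return r.x
print('block');bl=fitrect(A([(45,103),(365,53),(388,168),(62,218)],400,210,4),.033,.095,.045,[.4,-.3,0])
print('dimbox');db=fitrect(A([(170,362),(302,412),(230,600),(88,548)],290,215,5,0,300),.05,.035,.040,[.4,0,-.4])
k=tri([ray(t,290+238/5,215+92/5),ray(s,310+(576-400)/5,225+(357-300)/5)])
print('knob',k); piv=np.array([db[0],db[1],.035]);d=k-piv;ax=np.array([np.cos(db[2]),np.sin(db[2])])
print('len',np.linalg.norm(d),'lean',np.arctan2(d[:2]@ax,d[2]), 'lat',d[1]*ax[0]-d[0]*ax[1])
L=tri([ray(t,150+255/4,90+228/4),ray(s,155+310/5,190+195/5)]);print('lens',L)
P=tri([ray(t,166.8,101.8),ray(s,171.6,202.6)]);print('post top',P)
# lens/post joint fit: post xy, yaw, h
def f(p):
    x,y,yaw,h=p; l=[x-.09*np.cos(yaw),y-.09*np.sin(yaw),h]
    q=[[x,y,.282],l]
    return np.r_[(proj(t,q)-[[166.8,101.8],[150+255/4,90+228/4]]).ravel(),(proj(s,q)-[[171.6,202.6],[155+310/5,190+195/5]]).ravel()]
r=least_squares(f,[P[0],P[1],.7,.19]);print(r.x,r.fun.round(2)); x,y,yaw,h=r.x
print('lens fit',x-.09*np.cos(yaw),y-.09*np.sin(yaw),h)
E
python3 fit.py
```

```text
block
[ 0.4909 -0.3077  0.1683] res 0.81
dimbox
[ 0.4697 -0.0177 -0.3648] res 1.72
knob [ 0.50598752 -0.0322591   0.09856426]
len 0.07464141748724132 lean 0.5517246091692771 lat -0.0005916042089277162
lens [0.66982155 0.22702426 0.1886619 ]
post top [0.72590094 0.29478013 0.27615068]
[0.7240241  0.29554205 0.8897884  0.19113156] [-1.5  -0.26 -0.09  0.22 -0.28 -1.5   1.68 -0.35]
lens fit 0.6673622242580561 0.22561758325062786 0.1911315616141118
```

```bash
cat > plan.py <<'E'
from h import *
def plan(pos,yaw,n,R0=None,p0=None):
    s=robot.observe()
    p=np.array(s['tool_pos']) if p0 is None else np.array(p0)
    Rc=R.from_euler('xyz',s['tool_rot']) if R0 is None else R0
    Rt=R.from_euler('z',yaw)*R.from_euler('x',np.pi)
    print('t',round(s['time'],2),'pos',p.round(4),'rot',np.round(s['tool_rot'],3),'open',round(s['opening'],4),'F',np.round(s['contact_force'],1),'q',np.round(s['qpos'],2))
    for i in range(n):
        k=n-i
        d=Rc.inv().apply((np.array(pos)-p)/k)*1000
        rv=(Rc.inv()*Rt).as_rotvec()/k
        print('shift',d.round(1),'turn',rv.round(3))
        p=p+Rc.apply(d)/1000; Rc=Rc*R.from_rotvec(rv)
    return p,Rc
E
python3 - <<'E'
from plan import *
plan([.487,-.024,.19],-.365,11)
E
```

```text
t 1.05 pos [ 0.1404 -0.5059  0.2039] rot [ 3.142 -0.    -1.3  ] open 0.0917 F [0.3 0.  0.1] q [-1.45  0.34  1.52 -0.    1.28 -0.15]
shift [-33.8 -42.1   1.3] turn [ 0.    -0.    -0.085]
shift [-30.1 -44.8   1.3] turn [ 0.    -0.    -0.085]
shift [-26.2 -47.2   1.3] turn [ 0.    -0.    -0.085]
shift [-22.1 -49.2   1.3] turn [ 0.    -0.    -0.085]
shift [-17.8 -50.9   1.3] turn [ 0.    -0.    -0.085]
shift [-13.4 -52.3   1.3] turn [ 0.    -0.    -0.085]
shift [ -8.9 -53.2   1.3] turn [ 0.    -0.    -0.085]
shift [ -4.4 -53.8   1.3] turn [ 0.    -0.    -0.085]
shift [  0.2 -54.    1.3] turn [ 0.    -0.    -0.085]
shift [  4.8 -53.7   1.3] turn [ 0.    -0.    -0.085]
shift [  9.3 -53.1   1.3] turn [ 0.    -0.    -0.085]
```

>>> move_arm --pt "91 -34 -42 1 0 0 -0.085" --pt "91 -30 -45 1 0 0 -0.085" --pt "91 -26 -47 1 0 0 -0.085" --pt "91 -22 -49 1 0 0 -0.085" --pt "91 -18 -51 1 0 0 -0.085" --pt "91 -13 -52 1 0 0 -0.085" --pt "91 -9 -53 1 0 0 -0.085" --pt "91 -4 -54 1 0 0 -0.085" --pt "91 0 -54 1 0 0 -0.085" --pt "91 5 -54 1 0 0 -0.085" --newtons 10

```text
time: 2.3
tool_pos: [0.4598, -0.0557, 0.1944]
tool_rot: [3.139, -0.007, -0.43]
contact_force: [0.3, -0.5, 0.4]
opening: 0.0911
```

```bash
python3 - <<'E'
from plan import *
c=cam('wrist');save(c,'wrist1')
print([(np.round(d['rect'],0).tolist(),round(d['conf'],2)) for d in robot.look_for('dimmer_knob','wrist')][:3])
import pickle;pickle.dump(c,open('c1.pkl','wb'))
plan([.487,-.024,.19],-.365,3)
E
```

```text
[([307.0, 166.0, 71.0, 31.0], 0.9)]
t 2.4 pos [ 0.4609 -0.0532  0.1941] rot [ 3.141 -0.007 -0.426] open 0.0909 F [ 0.1 -0.6 -0.1] q [-0.28  0.24  1.7  -0.    1.2   0.15]
shift [  3.9 -12.5   1.4] turn [ 0.    -0.002 -0.02 ]
shift [  4.1 -12.4   1.4] turn [ 0.    -0.002 -0.02 ]
shift [  4.4 -12.3   1.4] turn [ 0.    -0.002 -0.02 ]
```

View pics/wrist1.png

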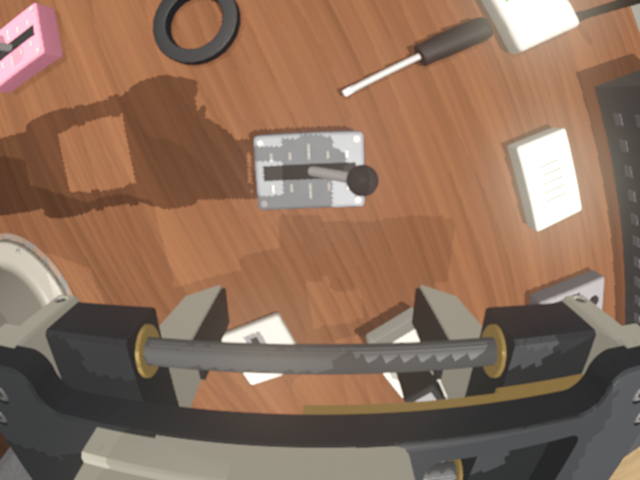

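The wrist view shows the grey dimmer box with corners at (258,133), (362,132), (365,208), (260,208) and the knob at (363,180). I'll refit from this closer view.

```bash
python3 - <<'E'
from fit import *
c=pickle.load(open('c1.pkl','rb'))
# box x (away) is right in image; +y up
obs=np.array([(362,132),(365,208),(260,208),(257,133)],float)
for nm,o in [('w',obs)]:
    f=lambda p:(proj(c,rect(*p,.05,.035,.04),True)-o).ravel()
    r=least_squares(f,[.47,-.018,-.36]);print(r.x.round(4),r.fun.round(1))
db=r.x
def g(p):
    th=p[0];k=np.array([db[0]+.08*np.sin(th)*np.cos(db[2]),db[1]+.08*np.sin(th)*np.sin(db[2]),.035+.08*np.cos(th)])
    return (proj(c,k,True)-[[363,180]]).ravel()
r=least_squares(g,[.5]);print('lean',r.x,r.fun)
E
```

```text
block
[ 0.4909 -0.3077  0.1683] res 0.81
dimbox
[ 0.4697 -0.0177 -0.3648] res 1.72
knob [ 0.50598752 -0.0322591   0.09856426]
len 0.07464141748724132 lean 0.5517246091692771 lat -0.0005916042089277162
lens [0.66982155 0.22702426 0.1886619 ]
post top [0.72590094 0.29478013 0.27615068]
[0.7240241  0.29554205 0.8897884  0.19113156] [-1.5  -0.26 -0.09  0.22 -0.28 -1.5   1.68 -0.35]
lens fit 0.6673622242580561 0.22561758325062786 0.1911315616141118
[ 0.4721 -0.0145 -0.4192] [ 4.1 -0.4  0.3 -0.8 -2.   0.9 -2.4  0.5]
lean [0.51854868] [0.06534143 0.68509797]
```

```bash
python3 - <<'E'
from plan import *
p,r=plan([.4914,-.0244,.18],-.39,2)
plan([.4914,-.0244,.093],-.39,2,r,p)
E
```

```text
t 2.4 pos [ 0.4609 -0.0532  0.1941] rot [ 3.141 -0.007 -0.426] open 0.0909 F [ 0.1 -0.6 -0.1] q [-0.28  0.24  1.7  -0.    1.2   0.15]
shift [  7.9 -19.4   7.1] turn [ 0.    -0.003 -0.018]
shift [  8.3 -19.3   7.1] turn [ 0.    -0.003 -0.018]
t 2.4 pos [ 0.4914 -0.0244  0.18  ] rot [ 3.141 -0.007 -0.426] open 0.0909 F [ 0.1 -0.6 -0.1] q [-0.28  0.24  1.7  -0.    1.2   0.15]
shift [ 0.  -0.  43.5] turn [-0. -0. -0.]
shift [-0.  -0.  43.5] turn [-0. -0. -0.]
```

>>> move_arm --pt "91 8 -19 7 0 -0.003 -0.018" --pt "91 8 -19 7 0 -0.003 -0.018" --pt "91 1 -2 30 0 0 0"

```text
time: 2.78
tool_pos: [0.4955, -0.0227, 0.151]
tool_rot: [3.141, -0.006, -0.388]
contact_force: [-0.1, -0.4, -0.9]
opening: 0.091
```

```bash
python3 - <<'E'
from plan import *
c=cam('wrist');save(c,'wrist2')
plan([.4914,-.0244,.093],-.39,2)
E
```

```text
t 2.83 pos [ 0.4923 -0.0224  0.1463] rot [ 3.139e+00  3.000e-03 -3.880e-01] open 0.0911 F [-1.7 -0.3 -3.9] q [-0.2   0.34  1.7  -0.    1.11  0.19]
shift [ 0.1  1.  26.7] turn [0.001 0.001 0.001]
shift [ 0.   1.1 26.6] turn [0.001 0.001 0.001]
```

View pics/wrist2.png

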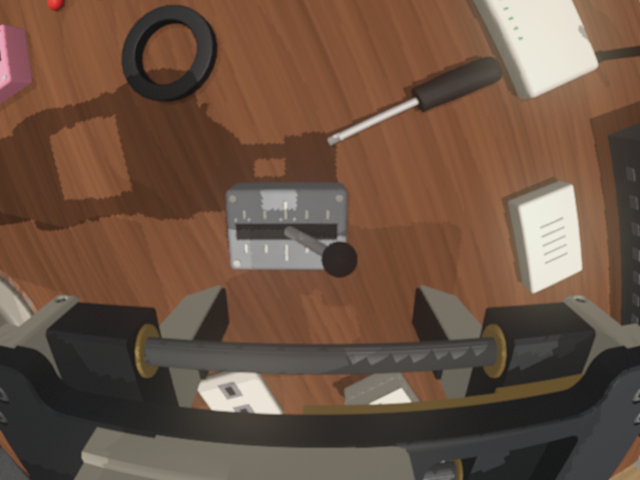

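The view shows the slot level with the jaw axis. The knob is at (340,258), between the fingers at columns 220 and 425. I'll check the fit numerically, then go down.

```bash
python3 - <<'E'
from h import *
c=cam('wrist')
s=robot.observe();print(s['tool_pos'])
print(c['cx'],c['cy'])
for P in [[.508,-.0315,.104],[.471,-.016,.04],[.4914,-.0244,.093]]: print(proj(c,P,True))
E
```

```text
[ 0.49168055 -0.02258649  0.14765152]
320.22374747544075 241.43514084918004
[[346.29188963 261.98840941]]
[[291.62821261 232.84943407]]
[[318.44497795 255.68883774]]
```

>>> move_arm --pt "91 0 1 27 0 0 0" --pt "91 0 1 27 0 0 0" --pt "60 -6 0 0 0 0 0" --pt "40 -8 0 0 0 0 0" --pt "28 -7 0 0 0 0 0" --pt "20 -3 0 0 0 0 0" --newtons 8

```text
time: 3.62
tool_pos: [0.4696, -0.0169, 0.0981]
tool_rot: [3.14, -0.002, -0.391]
contact_force: [-0.2, 0.5, -0.6]
opening: 0.0555
```

```bash
python3 - <<'E'
from plan import *
c=cam('wrist');save(c,'wrist3')
c=cam('side');cv2.imwrite('pics/side3.png',cv2.resize(c['img'][200:320,270:430],(640,480),interpolation=cv2.INTER_CUBIC)[...,::-1])
plan([.469,-.0155,.095],-.39,1)
E
```

```text
t 3.73 pos [ 0.4698 -0.0169  0.0979] rot [ 3.14e+00 -2.00e-03 -3.91e-01] open 0.0479 F [-0.1 -0.  -0.3] q [-0.2   0.36  1.82 -0.    0.95  0.2 ]
shift [-1.2 -1.   2.9] turn [ 0.002 -0.002 -0.001]
```

View pics/wrist3.png

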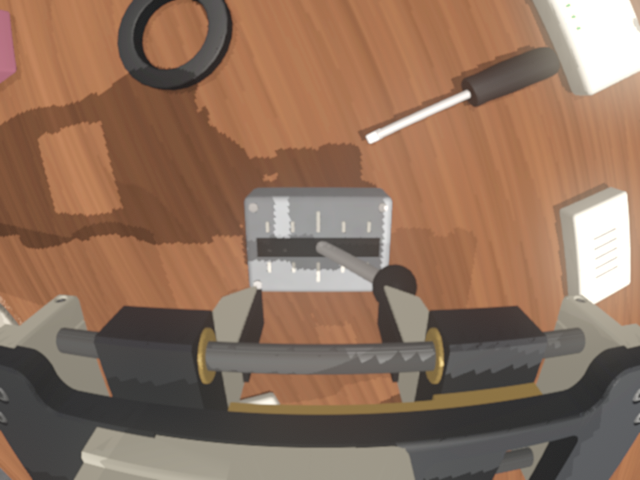

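View pics/side3.png

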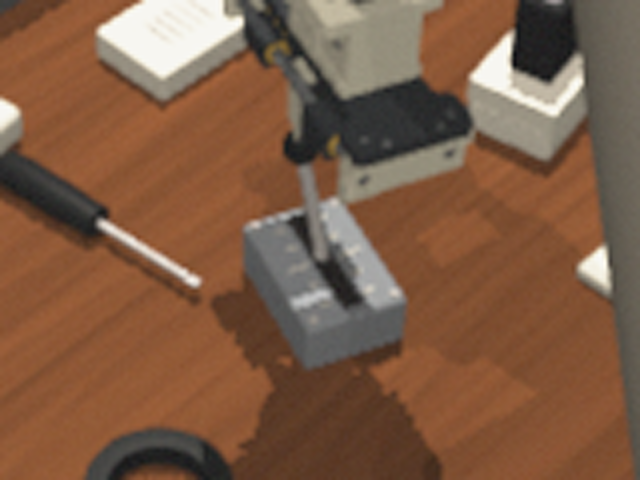

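```bash
python3 - <<'E'
from h import *
c=cam('wrist')
s=robot.observe();p=s['tool_pos'];Rr=R.from_euler('xyz',s['tool_rot']); print(s['opening'],s['time'])
for P in [[.024,-.0095,0],[.024,.0095,0],[.024,0,0]]: print(P,proj(c,p+Rr.apply(P),True))
for lat in (-.005,0,.005):
  for th in (.45,.5,.55):
    P=np.array([.469,-.0145,.035])+.08*np.array([np.sin(th)*np.cos(-.39),np.sin(th)*np.sin(-.39),np.cos(th)])+lat*np.array([.38,.925,0])
    print(lat,th,proj(c,P,True))
E
```

```text
0.04341729591169305 3.775
[0.024, -0.0095, 0] [[363.48985631 269.65688484]]
[0.024, 0.0095, 0] [[361.99549997 301.5473208 ]]
[0.024, 0, 0] [[362.75527661 285.91742408]]
-0.005 0.45 [[381.36896916 298.38391249]]
-0.005 0.5 [[387.45790182 296.68785094]]
-0.005 0.55 [[393.17214985 294.8761138 ]]
0 0.45 [[381.97550397 289.77205737]]
0 0.5 [[388.11416908 288.1462563 ]]
0 0.55 [[393.87133521 286.4100771 ]]
0.005 0.45 [[382.57159454 280.96655708]]
0.005 0.5 [[388.75891561 279.41670341]]
0.005 0.55 [[394.55798147 277.76202526]]
```

```bash
python3 - <<'E'
from h import *
c=cam('wrist')
cv2.imwrite('pics/w4.png',cv2.resize(c['img'][170:400,200:480],(800,657))[:600,:,::-1])
s=robot.observe();print(s['opening'],s['contact_force'],s['time'],s['torque'])
E
```

```text
0.03962471294526948 [-0.08482959  0.14175017 -0.14716704] 3.825 [-0.02538186 -0.06032283  0.01130624]
```

View pics/w4.png

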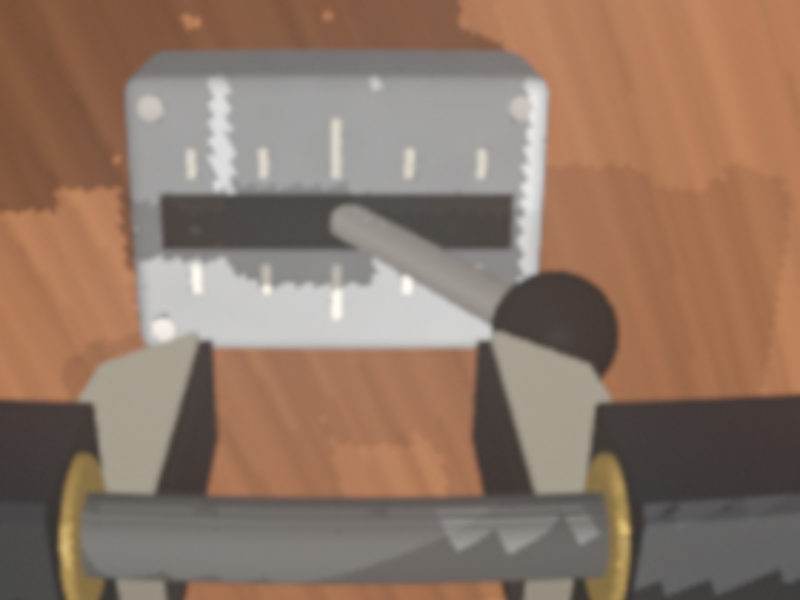

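```bash
python3 - <<'E'
from h import *
import pickle
c=pickle.load(open('c0.pkl','rb'))['wrist']
p=np.array([.1404,-.5059,.2036]);Rr=R.from_euler('xyz',[3.1415,0,-1.3])
for h in (.046,):
  for z in (0,-.01,-.02,-.03):
    for y in (-.0095,0,.0095): print(h,y,z,proj(c,p+Rr.apply([[h,y,z],[-h,y,z],[h+.019,y,z]]),True).round(0).tolist())
cv2.imwrite('pics/w0c.png',cv2.resize(c['img'][260:420,380:600],(800,582))[:,:,::-1])
E
```

```text
0.046 -0.0095 0 [[405.0, 272.0], [234.0, 272.0], [439.0, 271.0]]
0.046 0 0 [[404.0, 288.0], [235.0, 288.0], [437.0, 287.0]]
0.046 0.0095 0 [[402.0, 303.0], [237.0, 303.0], [435.0, 302.0]]
0.046 -0.0095 -0.01 [[409.0, 279.0], [230.0, 279.0], [444.0, 278.0]]
0.046 0 -0.01 [[408.0, 296.0], [231.0, 296.0], [442.0, 295.0]]
0.046 0.0095 -0.01 [[406.0, 312.0], [233.0, 312.0], [440.0, 311.0]]
0.046 -0.0095 -0.02 [[414.0, 287.0], [225.0, 287.0], [450.0, 286.0]]
0.046 0 -0.02 [[412.0, 305.0], [227.0, 305.0], [448.0, 303.0]]
0.046 0.0095 -0.02 [[410.0, 321.0], [229.0, 321.0], [445.0, 320.0]]
0.046 -0.0095 -0.03 [[419.0, 296.0], [220.0, 297.0], [456.0, 295.0]]
0.046 0 -0.03 [[416.0, 314.0], [222.0, 314.0], [454.0, 313.0]]
0.046 0.0095 -0.03 [[414.0, 331.0], [225.0, 331.0], [451.0, 329.0]]
```

View pics/w0c.png

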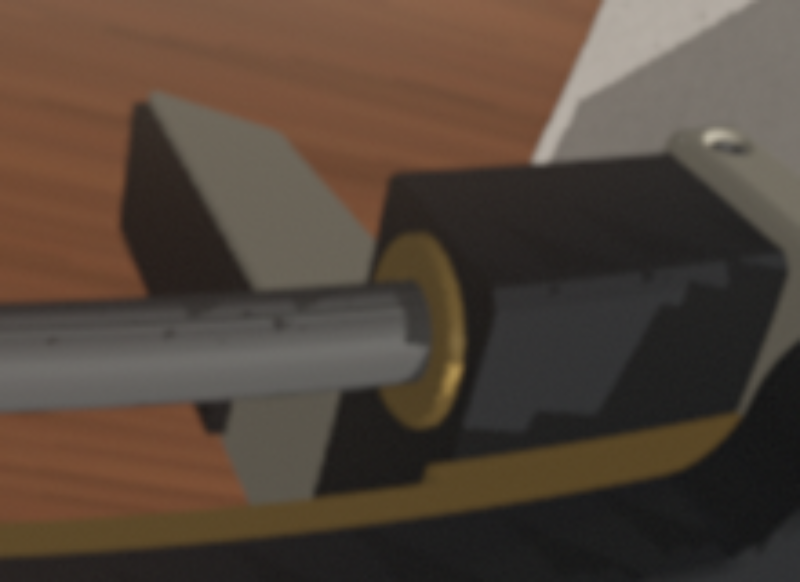

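The right finger passed above the knob: in the picture the open fingertips sit about 20 mm higher than the nominal TCP. I'll open, shift back out, go down about 24 mm and close again.

>>> move_arm --pt "91 6 -1 0 0 0 0" --pt "91 6 0 0 0 0 0" --pt "91 6 0 0 0 0 0" --pt "91 2 0 0 0 0 0" --pt "91 0 0 12 0 0 0" --pt "91 0 0 12 0 0 0" --pt "91 0 0 0 0 0 0"

```text
time: 4.7
tool_pos: [0.4903, -0.0245, 0.071]
tool_rot: [3.139, -0.0, -0.391]
contact_force: [0.7, -0.6, -0.2]
opening: 0.0906
```

```bash
python3 - <<'E'
from plan import *
c=cam('wrist');save(c,'wrist5')
plan([.469,-.0155,.074],-.39,1)
E
```

```text
t 4.75 pos [ 0.4906 -0.0245  0.0714] rot [ 3.139e+00 -1.000e-03 -3.910e-01] open 0.0909 F [-0.  -0.6  0.4] q [-0.2   0.44  1.79 -0.    0.91  0.19]
shift [-23.4  -0.1  -2.6] turn [ 0.002 -0.001 -0.001]
```

View pics/wrist5.png

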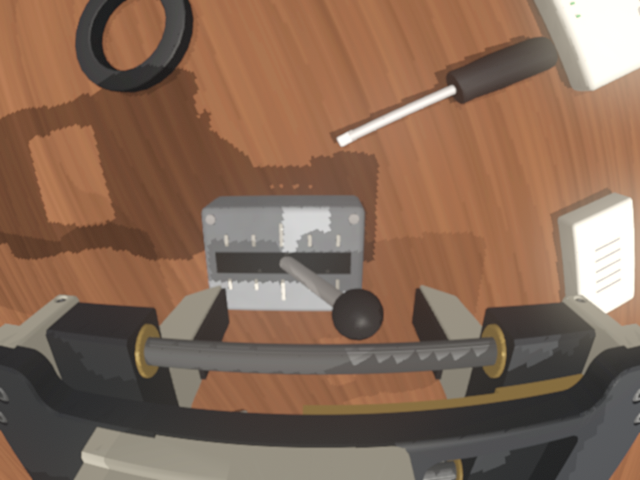

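The knob is now between the fingers at (358,313), level with the pads. I'll close and centre on the pivot.

>>> move_arm --pt "60 -6 0 0 0 0 0" --pt "40 -6 0 0 0 0 0" --pt "30 -6 0 0 0 0 0" --pt "22 -4 0 0 0 0 0" --pt "20 0 0 0 0 0 0" --pt "20 0 0 0 0 0 0" --newtons 10

```text
time: 5.5
tool_pos: [0.4724, -0.0164, 0.074]
tool_rot: [3.141, -0.011, -0.391]
contact_force: [2.4, -0.9, 2.0]
opening: 0.0358
```

```bash
python3 - <<'E'
from plan import *
c=cam('wrist');save(c,'wrist6')
plan([.469,-.0155,.074],-.39,1)
E
```

```text
t 5.55 pos [ 0.4724 -0.0164  0.0739] rot [ 3.141 -0.011 -0.391] open 0.0314 F [ 1.8 -1.8  1.6] q [-0.2   0.4   1.85 -0.    0.88  0.2 ]
shift [-3.5  0.5 -0.1] turn [ 0.001 -0.011 -0.001]
```

View pics/wrist6.png

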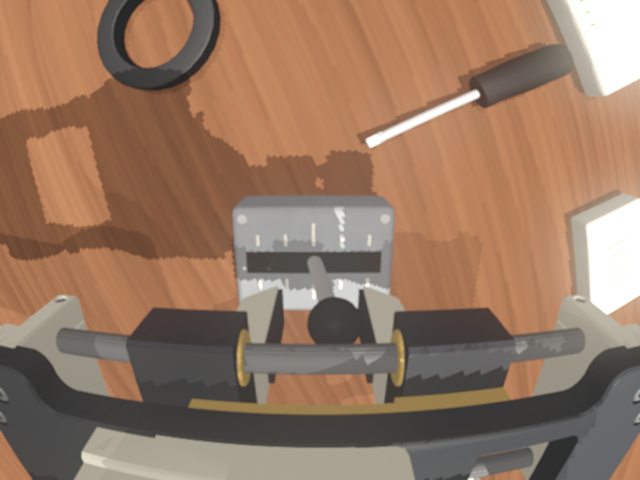

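>>> move_arm --pt "20 -3 0 0 0 0 0" --pt "20 -1 0 0 0 0 0" --pt "20 0 0 0 0 0 0" --newtons 10

```text
time: 5.92
tool_pos: [0.4689, -0.015, 0.0738]
tool_rot: [3.141, -0.011, -0.391]
contact_force: [2.9, -0.5, 2.1]
opening: 0.0227
```

```bash
python3 - <<'E'
from plan import *
c=cam('wrist');cv2.imwrite('pics/w7.png',cv2.resize(c['img'][180:390,180:460],(800,600),interpolation=cv2.INTER_CUBIC)[...,::-1])
plan([.469,-.0155,.074],-.39,1)
for th in (-.2,-.1,0,.1,.2):
  for piv in ([.469,-.0155,.035],):
    P=np.array(piv)+.08*np.array([np.sin(th)*np.cos(-.39),np.sin(th)*np.sin(-.39),np.cos(th)])
    print(th,proj(c,P,True),proj(c,[.469,-.0155,.04],True))
E
```

```text
t 5.97 pos [ 0.4688 -0.015   0.0738] rot [ 3.141 -0.011 -0.391] open 0.0229 F [ 3.3 -1.6  2.3] q [-0.19  0.39  1.86 -0.    0.88  0.2 ]
shift [ 0.4  0.4 -0.2] turn [ 0.001 -0.011 -0.001]
-0.2 [[283.14639599 324.93125432]] [[318.07191768 264.01728173]]
-0.1 [[300.9321044  326.37796904]] [[318.07191768 264.01728173]]
0 [[319.19094708 326.7741628 ]] [[318.07191768 264.01728173]]
0.1 [[337.4208231  326.09741261]] [[318.07191768 264.01728173]]
0.2 [[355.12198267 324.38077748]] [[318.07191768 264.01728173]]
```

View pics/w7.png

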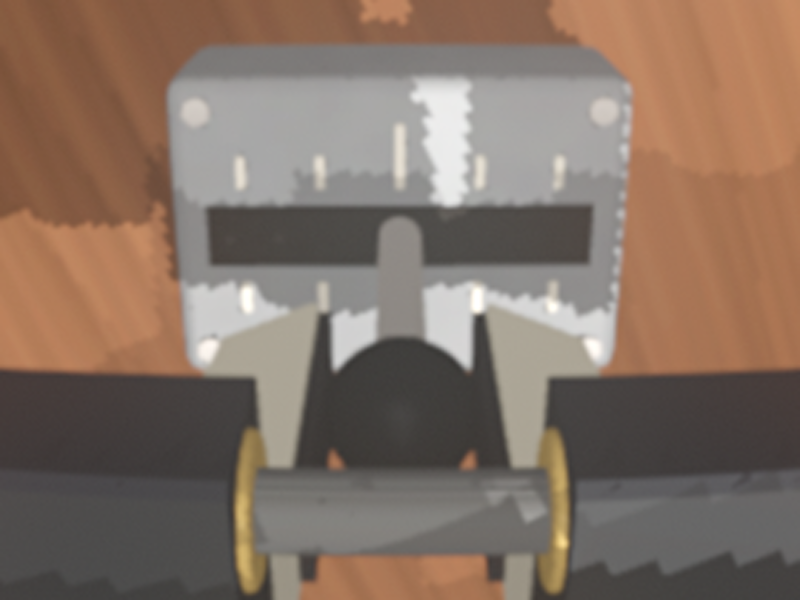

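The lever is upright: the rod runs vertical in the picture, in line with the long tick at crop x=400. I'll open evenly and lift off.

>>> move_arm --pt "91 0 0 0 0 0 0" --pt "91 0 0 0 0 0 0" --pt "91 0 0 0 0 0 0" --pt "91 0 0 0 0 0 0" --pt "91 0 0 -40 0 0 0" --pt "91 0 0 -60 0 0 0"

```text
time: 6.72
tool_pos: [0.462, -0.0131, 0.1702]
tool_rot: [3.137, 0.008, -0.391]
contact_force: [0.7, 0.2, -0.0]
opening: 0.0783
```

```bash
python3 - <<'E'
from plan import *
c=cam('wrist');save(c,'wrist8')
plan([.47,-.235,.19],-1.403,7)
from fit import bl,t,least_squares
pts=np.array([(137,118),(195,110),(204,160),(140,168)]) # top-face injector in crop
print(proj(t,[[.4825,-.2584,.11]]),400+167/4,210+138/4)
E
```

```text
t 6.78 pos [ 0.4663 -0.0137  0.1785] rot [ 3.14  -0.005 -0.391] open 0.0825 F [2.7 0.5 6.8] q [-0.19  0.26  1.72 -0.    1.16  0.2 ]
shift [12.5 29.  -1.5] turn [-0.    -0.001  0.145]
shift [16.6 26.9 -1.5] turn [-0.    -0.001  0.145]
shift [20.3 24.2 -1.5] turn [-0.    -0.001  0.145]
shift [23.6 21.1 -1.6] turn [-0.    -0.001  0.145]
shift [26.4 17.4 -1.6] turn [-0.    -0.001  0.145]
shift [28.6 13.5 -1.6] turn [-0.    -0.001  0.145]
shift [30.2  9.2 -1.6] turn [-0.    -0.001  0.145]
block
[ 0.4909 -0.3077  0.1683] res 0.81
dimbox
[ 0.4697 -0.0177 -0.3648] res 1.72
knob [ 0.50598752 -0.0322591   0.09856426]
len 0.07464141748724132 lean 0.5517246091692771 lat -0.0005916042089277162
lens [0.66982155 0.22702426 0.1886619 ]
post top [0.72590094 0.29478013 0.27615068]
[0.7240241  0.29554205 0.8897884  0.19113156] [-1.5  -0.26 -0.09  0.22 -0.28 -1.5   1.68 -0.35]
lens fit 0.6673622242580561 0.22561758325062786 0.1911315616141118
[[441.12526907 245.20860939]] 441.75 244.5
```

View pics/wrist8.png

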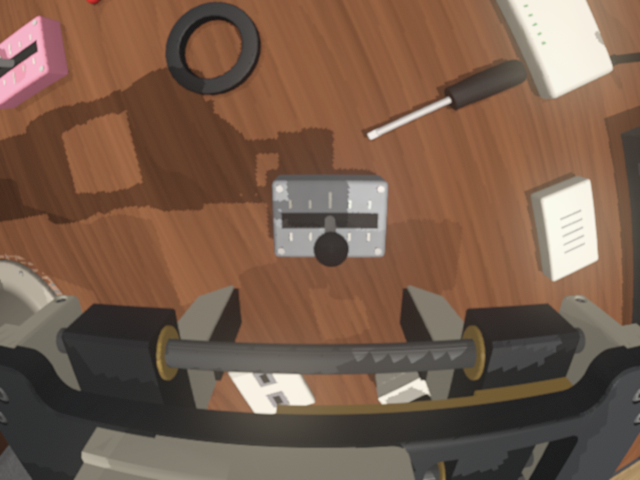

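The lever stayed upright after release: knob and long tick are both at column 331. Now I'll go to the injector, stopping a little short for a look.

>>> move_arm --pt "91 13 29 -1 0 0 0.145" --pt "91 17 27 -1 0 0 0.145" --pt "91 20 24 -1 0 0 0.145" --pt "91 24 21 -1 0 0 0.145" --pt "91 26 20 -1 0 0 0.145" --pt "91 28 18 -1 0 0 0.145" --pt "91 30 16 -1 0 0 0.145"

```text
time: 7.65
tool_pos: [0.4556, -0.244, 0.1881]
tool_rot: [-3.132, -0.005, -1.434]
contact_force: [0.8, 0.3, 0.1]
opening: 0.0912
```

```bash
python3 - <<'E'
from plan import *
import pickle
c=cam('wrist');save(c,'wrist9');pickle.dump(c,open('c9.pkl','wb'))
plan([.4825,-.2584,.19],-1.403,2)
for n in ['injector','injector_port','charger_center','block']: print(n,[(np.round(d['rect'],0).tolist(),round(d['conf'],2)) for d in robot.look_for(n,'wrist')][:3])
E
```

```text
t 7.7 pos [ 0.455  -0.2479  0.1882] rot [-3.133 -0.008 -1.442] open 0.091 F [ 0.2 -3.6  0.1] q [-0.65  0.34  1.58  0.    1.21  0.79]
shift [  7.  -13.   -0.7] turn [-0.004 -0.004 -0.019]
shift [  7.2 -12.8  -0.8] turn [-0.004 -0.004 -0.019]
injector [([312.0, 170.0, 62.0, 62.0], 0.75)]
injector_port [([312.0, 173.0, 62.0, 57.0], 0.78), ([67.0, 0.0, 25.0, 120.0], 0.19)]
charger_center []
block [([290.0, 147.0, 202.0, 82.0], 0.78)]
```

View pics/wrist9.png

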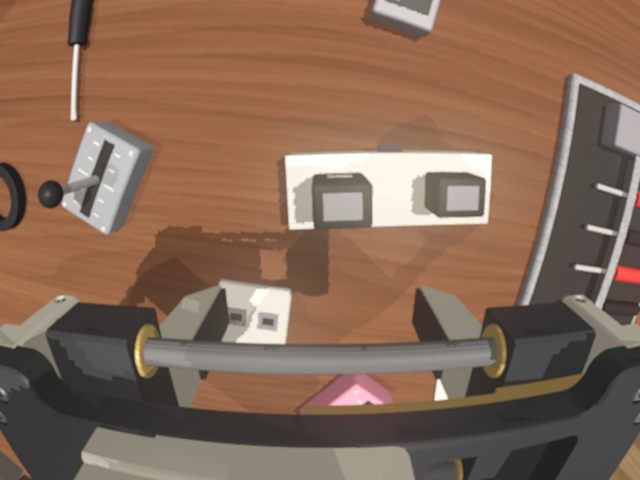

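The wrist view shows the injector's top at (343,207) with the metal socket rim on its far (+x) edge at (339,177). The charger is at (462,195). I'll refine the fit from this picture.

```bash
python3 - <<'E' | tail -8
from fit import *
c=pickle.load(open('c9.pkl','rb'))
cv2.imwrite('pics/w9c.png',cv2.resize(c['img'][130:250,280:500],(800,436),interpolation=cv2.INTER_CUBIC)[...,::-1])
o=np.array([(286,156),(491,153),(488,223),(290,230)],float)
f=lambda p:(proj(c,rect(*p,.033,.095,.045),True)-o).ravel()
r=least_squares(f,[.49,-.308,.168]);print('block w',r.x.round(4),r.fun.round(1));b=r.x
print('inj from block',b[0]-.05*np.sin(b[2]),b[1]+.05*np.cos(b[2]))
o=np.array([(320,191),(368,190),(371,226),(316,227)],float)
f=lambda p:(proj(c,rect(*p,.017,.022,.11),True)-o).ravel()
r=least_squares(f,[.48,-.26,.168]);print('inj w',r.x.round(4),r.fun.round(1))
print(proj(c,rect(.4825,-.2584,.168,.017,.022,.11),True).round(0).tolist())
E
```

```text
lens [0.66982155 0.22702426 0.1886619 ]
post top [0.72590094 0.29478013 0.27615068]
[0.7240241  0.29554205 0.8897884  0.19113156] [-1.5  -0.26 -0.09  0.22 -0.28 -1.5   1.68 -0.35]
lens fit 0.6673622242580561 0.22561758325062786 0.1911315616141118
block w [ 0.4946 -0.307   0.1777] [-0.2  0.6  0.2  1.  -0.3 -1.   0.3 -0.7]
inj from block 0.4857356162898764 -0.25779835850307514
inj w [ 0.4841 -0.2584  0.1504] [-7.1 -5.   6.8 -4.6  2.8  5.3 -2.2  5.2]
[[312.0, 189.0], [374.0, 187.0], [374.0, 233.0], [314.0, 235.0]]
```

View pics/w9c.png

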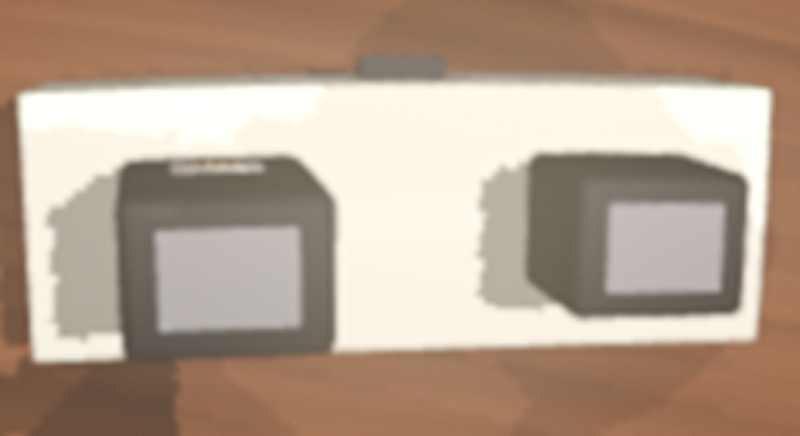

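```bash
python3 - <<'E'
from plan import *
p,r=plan([.485,-.258,.16],-1.398,2)
plan([.485,-.258,.058],-1.398,3,r,p)
E
```

```text
t 7.9 pos [ 0.4557 -0.2425  0.1881] rot [-3.132 -0.005 -1.428] open 0.0906 F [ 0.2 -0.1  0.1] q [-0.64  0.33  1.58  0.    1.22  0.79]
shift [  9.7 -13.3  14.2] turn [-0.005 -0.002 -0.015]
shift [  9.9 -13.2  14.1] turn [-0.005 -0.002 -0.015]
t 7.9 pos [ 0.485 -0.258  0.16 ] rot [-3.132 -0.005 -1.428] open 0.0906 F [ 0.2 -0.1  0.1] q [-0.64  0.33  1.58  0.    1.22  0.79]
shift [-0. -0. 34.] turn [-0. -0.  0.]
shift [-0. -0. 34.] turn [-0. -0.  0.]
shift [-0. -0. 34.] turn [-0. -0.  0.]
```

>>> move_arm --pt "91 10 -13 14 -0.005 -0.002 -0.015" --pt "91 10 -13 14 -0.005 -0.002 -0.015" --pt "91 0 0 0 0 0 0"

```text
time: 8.28
tool_pos: [0.486, -0.2551, 0.1601]
tool_rot: [3.141, -0.0, -1.389]
contact_force: [-0.2, -0.3, -0.1]
opening: 0.091
```

```bash
python3 - <<'E'
from plan import *
c=cam('wrist');save(c,'wrist10')
plan([.485,-.258,.058],-1.398,3)
print(proj(c,[[.485,-.258,.11]],True))
E
```

```text
t 8.32 pos [ 0.4857 -0.255   0.1607] rot [ 3.141 -0.    -1.39 ] open 0.0912 F [ 0.5 -0.   0.4] q [-0.62  0.42  1.53 -0.    1.19  0.77]
shift [ 0.9  0.4 34.2] turn [ 0.    -0.     0.003]
shift [ 0.9  0.4 34.2] turn [ 0.    -0.     0.003]
shift [ 0.9  0.4 34.2] turn [ 0.    -0.     0.003]
[[323.23530765 258.15736052]]
```

View pics/wrist10.png

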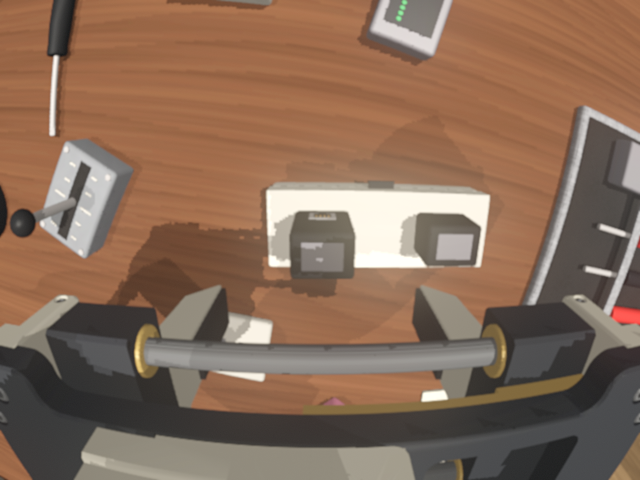

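The prediction (323,258) matches the picture (323,257). Going down.

>>> move_arm --pt "91 1 0 34 0 0 0.003" --pt "91 1 0 34 0 0 0.003" --pt "91 1 0 28 0 0 0.002" --pt "91 0 0 4 0 0 0"

```text
time: 8.82
tool_pos: [0.4869, -0.2557, 0.0626]
tool_rot: [-3.138, -0.004, -1.394]
contact_force: [0.2, 0.6, 0.7]
opening: 0.0909
```

```bash
python3 - <<'E'
from plan import *
c=cam('wrist');save(c,'wrist11')
plan([.485,-.258,.058],-1.398,1)
print(proj(c,[[.485,-.258,.11]],True))
E
```

```text
t 8.88 pos [ 0.4874 -0.2561  0.0633] rot [-3.137 -0.005 -1.394] open 0.091 F [-0.5  0.3 -0.6] q [-0.62  0.53  1.64 -0.    0.96  0.77]
shift [1.4 2.7 5.2] turn [-0.005 -0.005  0.004]
[[323.6131158  339.74813306]]
```

View pics/wrist11.png

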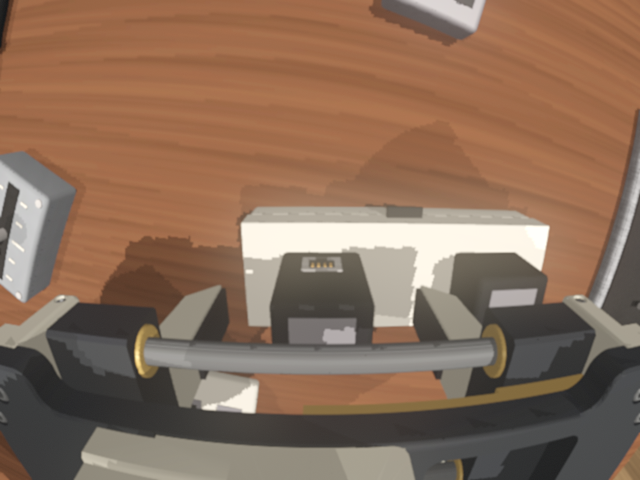

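>>> move_arm --pt "91 1 2 7 -0.004 -0.004 0" --pt "60 0 0 0 0 0 0" --pt "40 0 0 0 0 0 0" --pt "40 0 0 0 0 0 0" --pt "40 0 0 0 0 0 0" --pt "40 0 0 0 0 0 0" --newtons 25

```text
time: 9.62
tool_pos: [0.4874, -0.2584, 0.0601]
tool_rot: [-3.136, -0.006, -1.393]
contact_force: [-0.3, 3.3, 2.4]
opening: 0.0455
```

```bash
python3 - <<'E'
from plan import *
c=cam('wrist');save(c,'wrist12')
plan([.485,-.258,.15],-1.398,3)
E
```

```text
t 9.68 pos [ 0.4873 -0.2581  0.0601] rot [-3.136 -0.005 -1.393] open 0.0442 F [-0.5  0.7  2.2] q [-0.63  0.54  1.64  0.    0.95  0.77]
shift [ -0.    0.6 -30. ] turn [-0.002 -0.002  0.002]
shift [ -0.1   0.6 -30. ] turn [-0.002 -0.002  0.002]
shift [ -0.1   0.7 -30. ] turn [-0.002 -0.002  0.002]
```

View pics/wrist12.png

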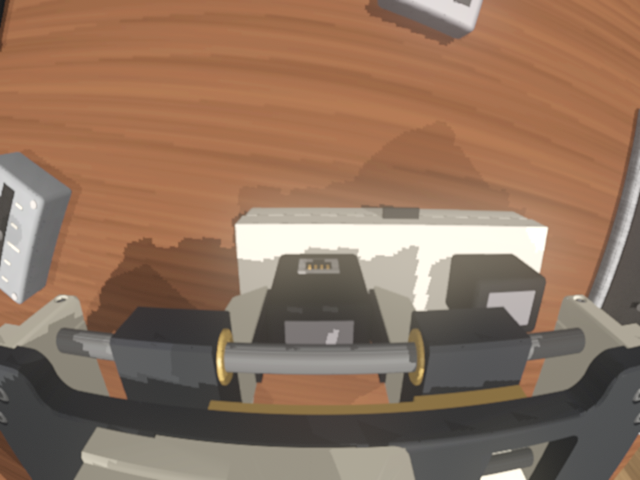

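The grip is on, with the opening at 44 mm. I'll lift straight up, gently at first.

>>> move_arm --pt "40 0 0 -8 0 0 0" --pt "40 0 0 -10 0 0 0" --pt "40 0 0 -12 0 0 0" --pt "40 0 0 -30 0 0 0" --pt "40 0 0 -40 0 0 0" --newtons 30

```text
time: 10.3
tool_pos: [0.4852, -0.2569, 0.1622]
tool_rot: [-3.141, -0.001, -1.393]
contact_force: [1.2, -0.6, -1.3]
opening: 0.0439
```

```bash
python3 - <<'E'
from plan import *
c=cam('wrist');save(c,'wrist13')
s=robot.observe(); print(s['tool_pos'],s['tool_rot'],s['opening'],s['contact_force'])
E
```

```text
[ 0.487721   -0.25860982  0.16842252] [-3.13347892 -0.00840383 -1.39312519] 0.044159883542561125 [ 1.73612675 -1.86056945  3.36552853]
```

View pics/wrist13.png

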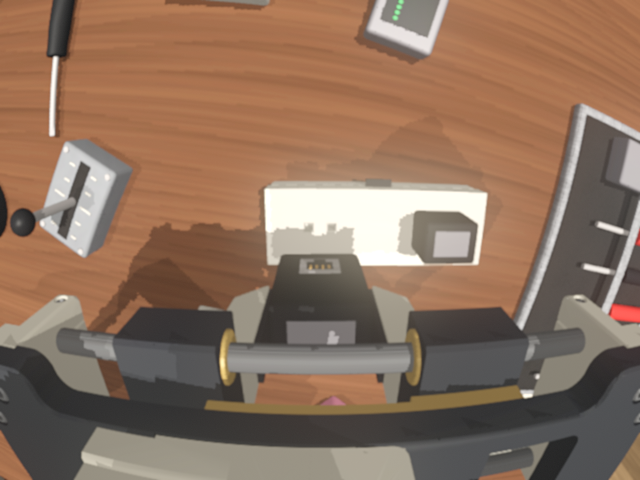

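The injector is out, held straight, and the charger is still plugged in. Next is a standoff pose about 14 cm from the lens.

```bash
python3 - <<'E'
from plan import *
plan([.567,.101,.20],-.681,8)
import pickle
C=pickle.load(open('c0.pkl','rb'));t=C['top']
for uv in [(285,132),(248,84),(256,108),(310,80),(309,106)]: print(uv,onz(t,*uv,.03).round(3),onz(t,*uv,.15).round(3))
E
```

```text
t 10.35 pos [ 0.4877 -0.2586  0.1684] rot [-3.133 -0.008 -1.393] open 0.0442 F [ 1.7 -1.9  3.4] q [-0.63  0.41  1.52  0.    1.2   0.77]
shift [-42.5 -17.7  -4.2] turn [-0.001 -0.001 -0.089]
shift [-40.7 -21.4  -4.1] turn [-0.001 -0.001 -0.089]
shift [-38.7 -25.   -4.1] turn [-0.001 -0.001 -0.089]
shift [-36.3 -28.3  -4. ] turn [-0.001 -0.001 -0.089]
shift [-33.6 -31.4  -4. ] turn [-0.001 -0.001 -0.089]
shift [-30.7 -34.3  -4. ] turn [-0.001 -0.001 -0.089]
shift [-27.6 -36.9  -4. ] turn [-0.001 -0.001 -0.089]
shift [-24.2 -39.2  -4. ] turn [-0.001 -0.001 -0.089]
(285, 132) [0.755 0.093 0.03 ] [0.715 0.085 0.15 ]
(248, 84) [0.872 0.185 0.03 ] [0.819 0.166 0.15 ]
(256, 108) [0.813 0.164 0.03 ] [0.766 0.148 0.15 ]
(310, 80) [0.885 0.035 0.03 ] [0.831 0.034 0.15 ]
(309, 106) [0.82  0.036 0.03 ] [0.773 0.035 0.15 ]
```

>>> move_arm --pt "40 -42 -18 -10 0 0 -0.089" --pt "40 -41 -21 -8 0 0 -0.089" --pt "40 -39 -25 -6 0 0 -0.089" --pt "40 -36 -28 -4 0 0 -0.089" --pt "40 -34 -31 -2 0 0 -0.089" --pt "40 -31 -34 -2 0 0 -0.089" --pt "40 -28 -37 0 0 0 -0.089" --pt "40 -24 -39 0 0 0 -0.089" --pt "40 0 0 0 0 0 0"

```text
time: 11.48
tool_pos: [0.5667, 0.1112, 0.2083]
tool_rot: [-3.136, -0.026, -0.661]
contact_force: [0.4, 0.3, -2.0]
opening: 0.0439
```

```bash
python3 - <<'E'
from plan import *
import pickle
C={}
for n in ['wrist','top','side']:
    c=cam(n);save(c,n+'14');C[n]=c
    print(n,[(np.round(d['rect'],0).tolist(),round(d['conf'],2)) for d in robot.look_for('lens',n)][:3])
C['state']=robot.observe()
pickle.dump(C,open('c14.pkl','wb'))
plan([.567,.101,.20],-.681,1)
u=C['side']['img'];t=C['top']['img']
f=lambda i,x,y,w,h:cv2.resize(i[y:y+h,x:x+w],(400,300),interpolation=cv2.INTER_CUBIC)
cv2.imwrite('pics/c14.png',np.vstack([np.hstack([f(u,150,150,200,150),f(t,150,80,160,120)]),np.hstack([f(u,300,210,100,75),f(C['wrist']['img'],0,0,640,480)])])[...,::-1])
E
```

```text
wrist [([295.0, 0.0, 94.0, 11.0], 0.76)]
top []
side [([172.0, 216.0, 50.0, 31.0], 0.88), ([167.0, 203.0, 51.0, 99.0], 0.41)]
t 11.78 pos [0.5665 0.107  0.2081] rot [-3.137 -0.026 -0.667] open 0.0438 F [-0.6  0.4 -0.6] q [ 0.06  0.42  1.39 -0.01  1.31  0.73]
shift [3.9 4.4 8.2] turn [-0.005 -0.026  0.014]
```

View pics/wrist14.png

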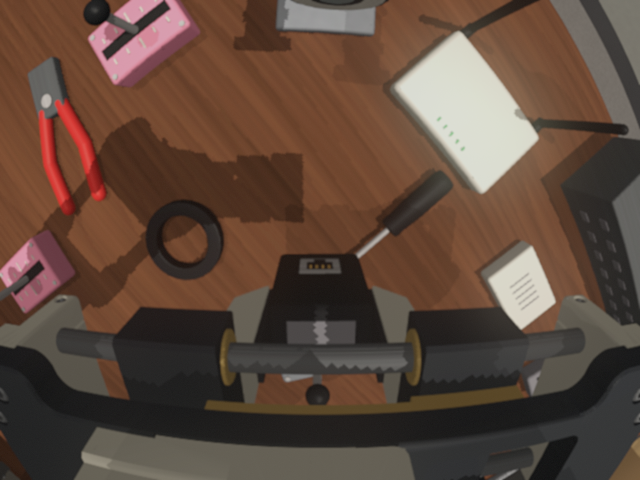

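View pics/c14.png

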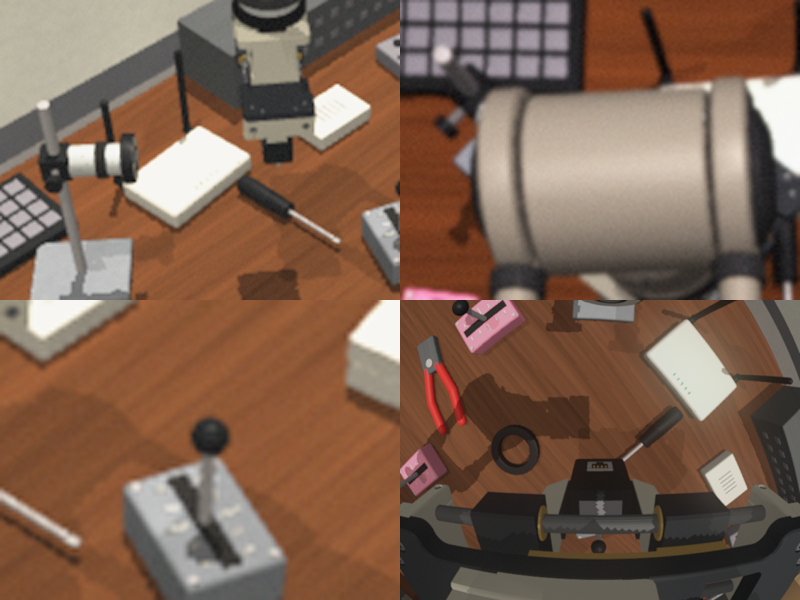

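```bash
python3 - <<'E'
from h import *
import pickle
C=pickle.load(open('c0.pkl','rb'))
def big(i,x,y,w,h,nm): cv2.imwrite('pics/'+nm+'.png',cv2.resize(i[y:y+h,x:x+w],(800,600),interpolation=cv2.INTER_CUBIC)[...,::-1])
big(C['top']['img'],155,90,100,75,'t0b')
big(C['side']['img'],155,195,120,90,'s0b')
E
```

```text
(no output)
```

View pics/t0b.png

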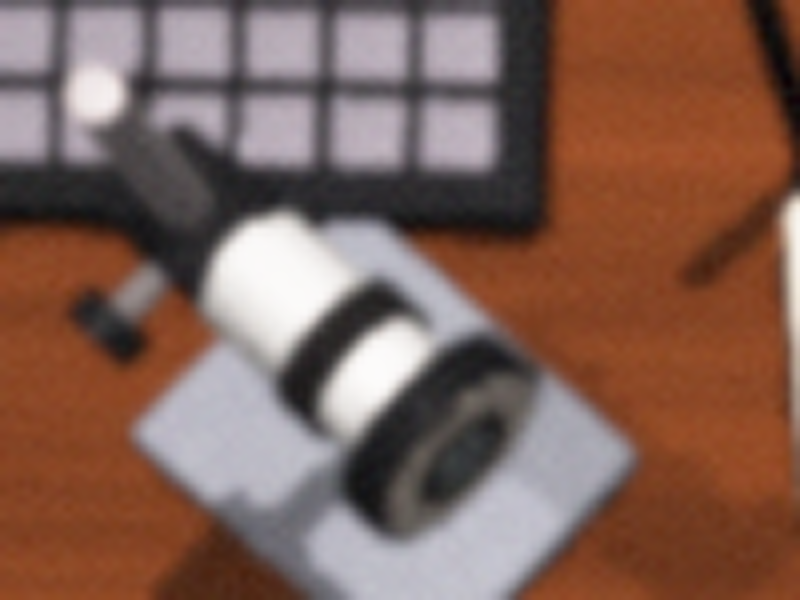

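View pics/s0b.png

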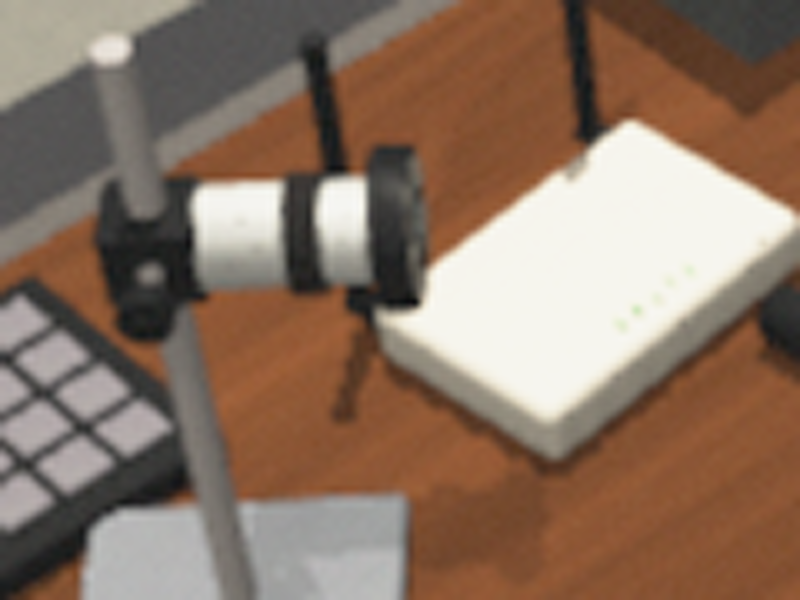

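```bash
cat > lens.py <<'E'
from h import *
import pickle
from scipy.optimize import least_squares
C=pickle.load(open('c0.pkl','rb'));t=C['top'];s=C['side']
T=lambda u,v:(155+u/8,90+v/8); S=lambda u,v:(155+u/6.6667,195+v/6.6667)
def pts(p):
    x,y,yaw,h=p;e=np.array([np.cos(yaw),np.sin(yaw),0]);n=np.array([-np.sin(yaw),np.cos(yaw),0]);o=np.array([x,y,0]);k=np.array([0,0,1.])
    return dict(pt=o+.282*k,lens=o-.09*e+h*k,mm=o-.06*e-.05*n+.012*k,pp=o+.06*e+.05*n+.012*k,pm=o+.06*e-.05*n+.012*k,pb=o+.012*k)
obs=[(t,'pt',T(97,95)),(t,'lens',T(463,455)),(t,'mm',T(637,452)),(t,'pp',T(130,432)),
     (s,'pt',S(112,48)),(s,'lens',S(415,228)),(s,'mm',S(406,495)),(s,'pb',S(238,592)),(s,'pm',S(97,512))]
def f(q,shift=True):
    p=q[:4];P=pts(p);r=[]
    for c,n,o in obs:
        d=proj(c,P[n])[0]-o
        d=d-(q[4:6] if c is t else q[6:8])
        r+=list(d)
    return np.r_[r,np.array(q[4:])*.7]   # camera calibration shift prior
r=least_squares(f,[.72,.295,.89,.19,0,0,0,0],loss='soft_l1')
if __name__=='__main__':
    print(r.x.round(4));print(f(r.x)[:18].reshape(-1,2).round(1).tolist())
    P=pts(r.x[:4]);print(P['lens'])
E
python3 lens.py
```

```text
[ 0.724   0.2941  0.8504  0.198  -0.6167  0.0424  0.4071 -1.4801]
[[-0.4, -0.3], [0.2, 0.7], [0.4, 0.1], [-0.5, -0.3], [-0.3, 0.1], [1.1, -0.5], [0.3, -0.5], [0.1, 1.0], [-0.9, -0.5]]
[0.66458195 0.2264777  0.19797787]
```

```bash
python3 - <<'E'
from plan import *
import pickle
C=pickle.load(open('c14.pkl','rb'));c=C['wrist'];s=C['side']
# exact state at wrist pic ~ C tool pose
T=c['T']; st=C['state'];p=st['tool_pos'];Rr=R.from_euler('xyz',st['tool_rot'])
for y in (-.013,-.017,-.021): print(y,proj(c,p+Rr.apply([[0,y,-.0069],[0,y,-.0069-.009],[0,y,-.0069+.009],[-.022,y,.015],[.022,y,.015],[-.022,y,-.05],[.022,y,-.05]]),True).round(0).tolist())
# side pic: project port and case corners
print('side',proj(s,p+Rr.apply([[0,0,-.0174],[.022,.017,.015],[-.022,.017,.015],[-.022,-.017,.015]])).round(1).tolist())
print('knob side',proj(s,[.469,-.0155,.115]))
cv2.imwrite('pics/s14b.png',cv2.resize(s['img'][150:240,240:360],(800,600),interpolation=cv2.INTER_CUBIC)[...,::-1])
cv2.imwrite('pics/w14b.png',cv2.resize(c['img'][240:360,240:400],(800,600),interpolation=cv2.INTER_CUBIC)[...,::-1])
plan([.5961,.1448,.188],.865-np.pi/2,3)
E
```

```text
-0.013 [[323.0, 275.0], [323.0, 283.0], [323.0, 269.0], [284.0, 260.0], [361.0, 260.0], [269.0, 316.0], [377.0, 317.0]]
-0.017 [[323.0, 268.0], [323.0, 275.0], [323.0, 262.0], [284.0, 253.0], [361.0, 254.0], [269.0, 308.0], [378.0, 308.0]]
-0.021 [[323.0, 261.0], [323.0, 267.0], [323.0, 255.0], [283.0, 247.0], [362.0, 247.0], [268.0, 299.0], [379.0, 299.0]]
side [[286.4, 213.7], [293.2, 216.8], [295.1, 230.1], [280.3, 231.3]]
knob side [[352.20251451 242.43368588]]
t 11.78 pos [0.5665 0.107  0.2081] rot [-3.137 -0.026 -0.667] open 0.0438 F [-0.6  0.4 -0.6] q [ 0.06  0.42  1.39 -0.01  1.31  0.73]
shift [ -0.2 -16.    6.8] turn [-0.002 -0.009  0.013]
shift [ -0.4 -16.    6.7] turn [-0.002 -0.009  0.013]
shift [ -0.5 -16.    6.7] turn [-0.002 -0.009  0.013]
```

View pics/s14b.png

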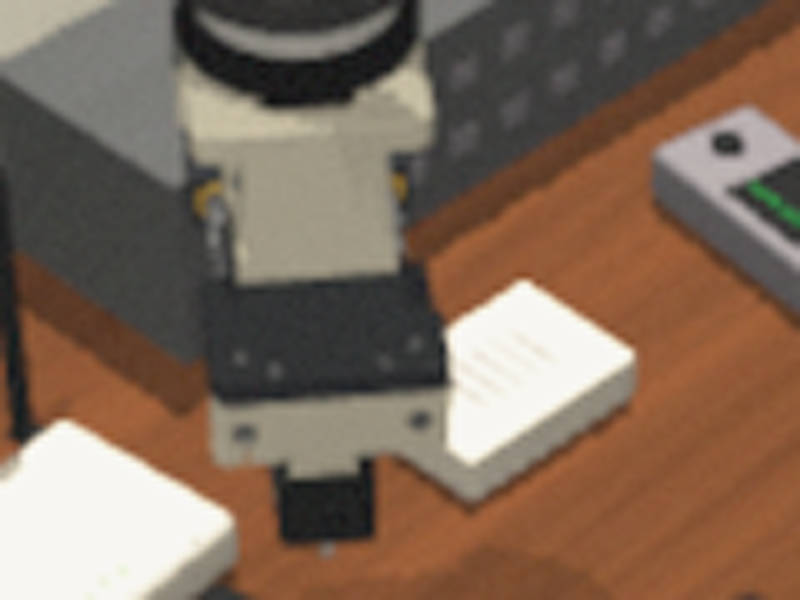

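View pics/w14b.png

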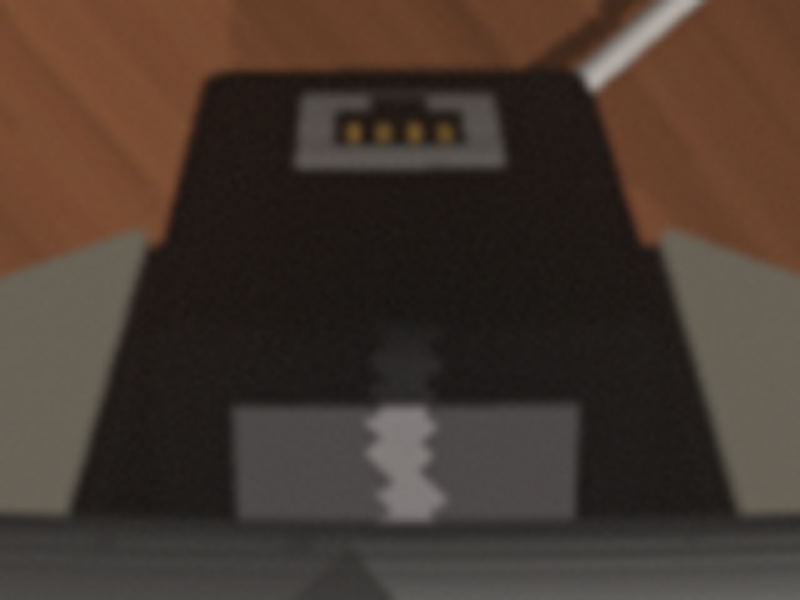

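```bash
python3 - <<'E'
from lens import *
for h in (.188,.191,.194,.197,.2): print(h,proj(s,[.6655,.2262,h]).round(1),proj(t,[.6655,.2262,h]).round(1))
print(S(415,228),T(463,455))
for yaw in (.85,.87,.89): print(yaw)
E
```

```text
0.188 [[219.2 230.2]] [[213.7 148.6]]
0.191 [[219.  229.2]] [[213.4 148.1]]
0.194 [[218.8 228.3]] [[213.  147.7]]
0.197 [[218.7 227.3]] [[212.7 147.3]]
0.2 [[218.5 226.3]] [[212.4 146.8]]
(217.24968875155625, 229.199829000855) (212.875, 146.875)
0.85
0.87
0.89
```

```bash
python3 - <<'E'
from plan import *
plan([.598,.1443,.185],.87-np.pi/2,4)
E
```

```text
t 11.78 pos [0.5665 0.107  0.2081] rot [-3.137 -0.026 -0.667] open 0.0438 F [-0.6  0.4 -0.6] q [ 0.06  0.42  1.39 -0.01  1.31  0.73]
shift [  0.3 -12.2   5.8] turn [-0.001 -0.006  0.008]
shift [  0.2 -12.2   5.8] turn [-0.001 -0.006  0.008]
shift [  0.1 -12.2   5.8] turn [-0.001 -0.006  0.008]
shift [  0.1 -12.2   5.8] turn [-0.001 -0.006  0.008]
```

>>> move_arm --pt "40 0 -12 6 0 -0.006 0.008" --pt "40 0 -12 6 0 -0.006 0.008" --pt "40 0 -12 6 0 -0.006 0.008" --pt "40 0 -10 5 0 -0.006 0.008" --pt "40 0 0 0 0 0 0"

```text
time: 12.4
tool_pos: [0.5982, 0.1437, 0.1827]
tool_rot: [-3.137, 0.001, -0.704]
contact_force: [0.2, -0.5, -1.0]
opening: 0.0438
```

```bash
cat > look.py <<'E'
from plan import *
import sys,pickle
n=sys.argv[1]
C={k:cam(k) for k in ('wrist','side','top')};C['state']=robot.observe();pickle.dump(C,open(f'c{n}.pkl','wb'))
save(C['wrist'],'wrist'+n)
cv2.imwrite(f'pics/s{n}.png',cv2.resize(C['side']['img'][175:265,160:280],(800,600),interpolation=cv2.INTER_CUBIC)[...,::-1])
cv2.imwrite(f'pics/t{n}.png',cv2.resize(C['top']['img'][90:180,140:260],(800,600),interpolation=cv2.INTER_CUBIC)[...,::-1])
plan([.598,.1443,.185],.87-np.pi/2,1)
E
python3 look.py 15
```

```text
t 12.55 pos [0.598  0.1431 0.1839] rot [-3.136 -0.    -0.705] open 0.0437 F [ 0.   0.6 -1.9] q [0.11 0.52 1.3  0.   1.32 0.81]
shift [-0.8 -1.  -1.1] turn [-0.005 -0.    -0.004]
```

View pics/s15.png

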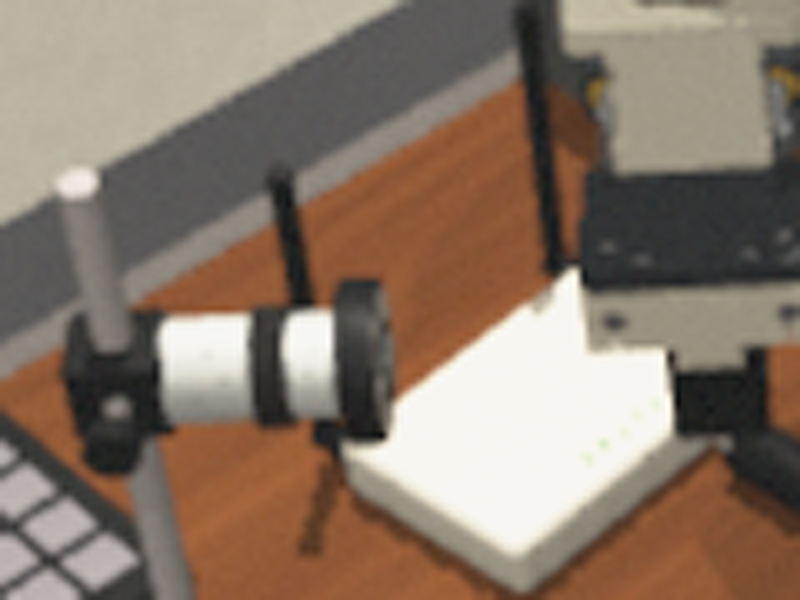

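View pics/wrist15.png

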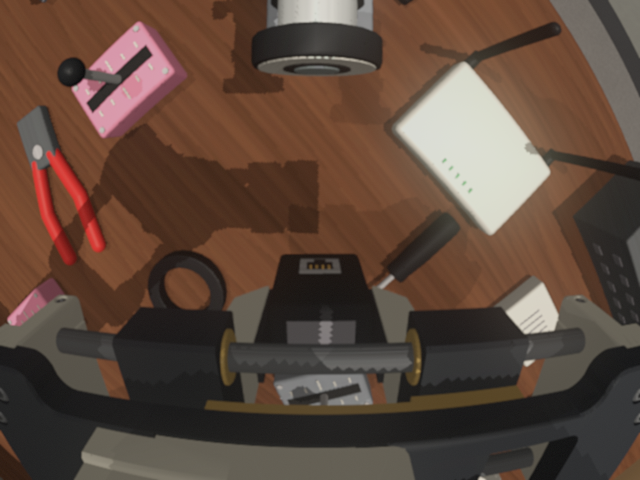

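View pics/t15.png

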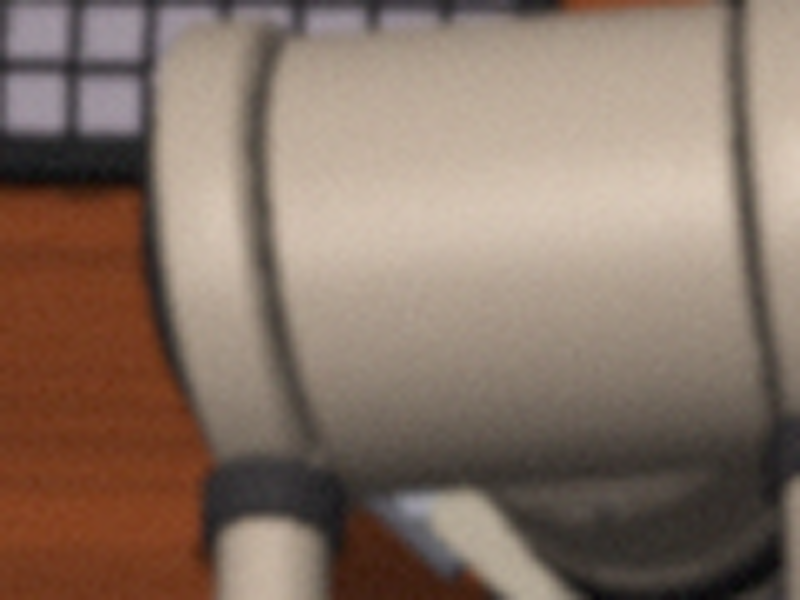

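```bash
python3 - <<'E'
from h import *
import pickle
c=pickle.load(open('c15.pkl','rb'))['wrist']
cv2.imwrite('pics/w15b.png',cv2.resize(c['img'][0:120,236:396],(800,600),interpolation=cv2.INTER_CUBIC)[...,::-1])
E
```

```text
(no output)
```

View pics/w15b.png

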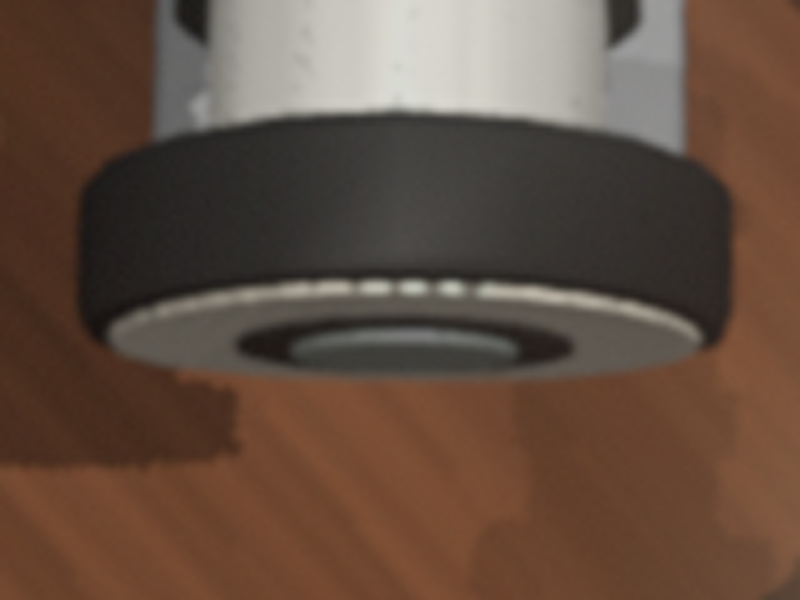

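```bash
python3 - <<'E'
from h import *
import pickle
from scipy.optimize import least_squares
C=pickle.load(open('c15.pkl','rb'));c=C['wrist']
def P(L,yaw,r):
    n=np.array([-np.sin(yaw),np.cos(yaw),0]);k=np.array([0,0,1.]);L=np.array(L)
    return np.array([L,L+r*n,L-r*n,L+r*k,L-r*k])
for h in (.188,.192,.196): print(h,proj(c,P([.667,.226,h],.87,.029),True).round(0).tolist())
# fit: lens centre and top/bottom/left/right with r=.029
obs=np.array([(317,69),(255.,69),(378,69),(317,55.5),(317,76)])
for r in (.028,.029):
  f=lambda q:(proj(c,P(q[:3],q[3],r),True)-obs).ravel()
  s=least_squares(f,[.667,.226,.192,.87]);print(r,s.x.round(4),s.fun.round(1))
p=C['state']['tool_pos'];Rr=R.from_euler('xyz',C['state']['tool_rot'])
port=p+Rr.apply([0,-.017,-.0069]);print('port',port,'yaw',C['state']['tool_rot'][2]+np.pi/2)
for L,y in (([.667,.226,.192],.87),(s.x[:3],s.x[3])):
    d=np.array(L)-port;print('fwd',d[0]*np.cos(y)+d[1]*np.sin(y),'lat',-d[0]*np.sin(y)+d[1]*np.cos(y),'up',d[2])
sd=C['side'];print('port in side',proj(sd,port),'lens',proj(sd,[.667,.226,.192]),'bottom near corners',proj(sd,p+Rr.apply([[-.022,.017,.015],[-.022,-.017,.015]])))
E
```

```text
0.188 [[315.0, 77.0], [254.0, 79.0], [378.0, 78.0], [314.0, 68.0], [316.0, 84.0]]
0.192 [[315.0, 76.0], [252.0, 78.0], [379.0, 77.0], [314.0, 66.0], [316.0, 83.0]]
0.196 [[315.0, 75.0], [250.0, 77.0], [380.0, 76.0], [314.0, 64.0], [316.0, 82.0]]
0.028 [0.6701 0.2285 0.1929 0.8623] [-0.2 -1.3  0.3  0.2  0.5  0.2 -0.8  0.9  0.3 -0.2]
0.029 [0.6707 0.2293 0.1868 0.8623] [-0.2 -1.3  0.3  0.2  0.5  0.2 -0.8  0.9  0.3 -0.2]
port [0.60894327 0.15599809 0.19084192] yaw 0.8659960755263476
fwd 0.09094100567888153 lat 0.0007646490704634537 up 0.0011580811615014563
fwd 0.09580306302893382 lat 0.0008231762064723064 up -0.004065998092127321
port in side [[258.67661446 226.24509791]] lens [[218.59855602 228.5337037 ]] bottom near corners [[274.28557756 238.89254536]
 [259.45232705 239.72635392]]
```

All the views agree. The port is about 93 mm in front of the lens, under 1 mm off sideways and within about 4 mm in height. In wrist view 15 the ring front is square to the camera and centred at (317,69), against the socket at column 320. One last check of the lever and the other objects, then hand in.

```bash
python3 - <<'E'
from h import *
c=cam('side');save(c,'side16');s=robot.observe();print(s['time'],s['tool_pos'],s['qvel'].round(3),s['opening'],proj(c,[[.469,-.0155,.115],[.469,-.0155,.04]]))
E
```

```text
12.6 [0.59797051 0.14294371 0.18407898] [-0.002 -0.007  0.001 -0.001 -0.001  0.002] 0.043530797010135416 [[352.20251451 242.43368588]
 [350.77618053 263.48663609]]
```

View pics/side16.png

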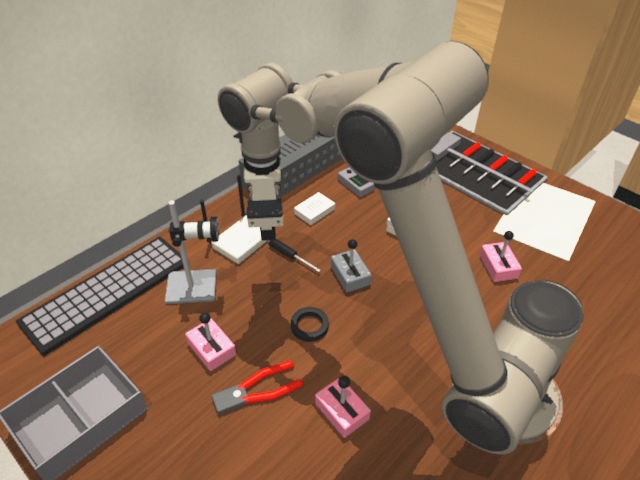

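The knob is at (352,243), against a predicted (352.2,242.4) for an upright lever. The arm is still and the other objects are where they were.

```bash
python3 - <<'E'
from cell import robot
print(robot.hand_in())
s=robot.observe();print(s['time'],s['tool_pos'],s['opening'])
E
```

```text
the job is handed in; nothing more can be done
None
the job is handed in; nothing more can be done
```

I set the grey dimmer's lever straight up. I then pulled the taller adapter (the injector) out of the block and handed the job in while holding it in front of the inspection camera. The hand-in reports no verdict.

- **Lever:** on my first try the fingers closed above the knob without touching it, because the fingertips sit about 20 mm higher than the nominal tool point. I went lower and closed again. At the end the knob was at (352,243) in the side view, within a pixel of where an upright lever should put it.
- **Injector:** it is gripped at 44 mm opening with 30 N and upright, and the arm was still. The socket is about 91–96 mm from the lens, under 1 mm off sideways and turned less than 0.01 rad from square.
- **Weakest measurement:** the lens height fits ranged from 187 to 198 mm; I used 192 mm and put the socket at about 191 mm. Even at the extremes it is within the 15 mm limit.
- **Rest of the scene:** in the last side view the other objects had not visibly moved. The charger was hidden by the arm there; I last saw it plugged in right after the injector came out. The run took about 12.6 s.

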